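Index a loupe arm one hole over to the specimen

ROBOT

A 6-joint arm with a two-finger parallel gripper is mounted at the origin on a cart in front of the work surface, level with it; the furniture and walls round the work are solid. World frame = base frame: x ahead of the robot, y to its left, z up, the work surface at z = 0. Lengths are in m, angles in rad, forces in N, time in s.
With the tool pointing down it reaches from about 0.225 to 0.875 m from the base axis. Payload 3.4 kg.
Tool frame: the origin (TCP) lies between the finger pads; the fingertips stand 11 mm ahead of it and the grasp point (between the pads) lies 8 mm behind it (tips_ahead is the distance from the TCP to the fingertips, in m); z points along the fingers, x is the direction in which the jaws open and shut, and the axes are right-handed (so a half turn about z gives the same grasp; the last joint's range is limited). The gripper opens to 85 mm and grips with 20 to 120 N. Pads are 22 mm wide; open, the fingers measure 114 mm over their backs; the gripper's body (76 mm by 85 mm) begins 54 mm behind the grasp point. The pads swing forward as they close: fully open they stand 13 mm farther back than shut.
Start: joints at [1.107, 0.276, 1.505, -0, 1.361, -0.121], TCP at [0.193, 0.542, 0.242] pointing down, gripper open.
Joint ranges: [-2.89, 2.89], [-0.75, 2.08], [0.22, 2.7], [-1.18, 4.32], [0.11, 2.71], [-2.7, 2.7]. Speed limits (rad/s): [2.57, 2.57, 3.14, 3.14, 3.14, 3.14].

INTERFACE

Orientations are given as a unit quaternion [w, x, y, z].
In Python, from rig import get_state, get_image, sign_off, masks_of, tips_ahead gives the robot as it stands.
- The arm moves only by the tool play_rows, never from a script. Its argument "series" is a list of rows, each an object of numbers: "fingers": the closure, from -1 (fully open) to 1 (shut); "dx", "dy", "dz": the shift along the world's x, y, z in mm; "turn": the turn about the world's z in rad. A call has 1 to 20 rows; each row shifts and turns the pose as measured when the row begins; what a row does not reach is not made up. A row lasts 1/12 s, in which the tool goes at most 41.7 mm and 7.16 degrees, less where a joint would pass 70% of its speed; a pose out of reach is approached as far as the arm can. A call with a gripper value outside its range is refused whole. The fingers move at their own pace and stop on an object; "squeeze" is the grip in N (left out, the last holds). Time passes only in rows, so rows that do not move let the fingers close. It gives the time, the measured TCP pose, the force and the opening at its end, in the units of the state.
- get_state(): the state, without advancing time (a new reading comes with each control period).
- get_image(name): name is "side" or "top" or "wrist"; returns a dict with "pixels" (400x640x3 uint8, red, green, blue), "vfov" (degrees; the focal length in pixels is half the picture's height over the tangent of half this angle, whatever the lens; pixels are square), "cx", "cy" (the principal point, pixels), "rvec" (rotation vector, rad) and "tvec" (3), from world to camera coordinates, as OpenCV has them; the wrist camera has in their place "hand_eye" (4x4, takes a point from camera to tool coordinates, whose origin is the TCP and whose axes are the tool frame's). Camera axes: x right, y down, z forward; pixel columns grow to the right and rows downward; lengths in m; the calibration is good to about 2 mm. A picture is of the moment at which its call begins: read the wrist's pose just before it. There is no depth.
- sign_off(): hands the job in, once; it reports no verdict.
Trained networks look in a picture, given as the dict that the camera call returned (one of the last four; its "shot" number tells which), for a name from the list of things; names that differ only in an ending like _2 or _b are one class to them, and where a whole thing is asked for, a point or a joint stands for the part that bears it (a point fixed in the world has none). Each returns a list of dicts, best first, with "p" (0 to 1); they miss things now and then, are a little off and sometimes report something else, mostly with a low value. They report only what shows in the picture. A call takes as long as a camera call.
- masks_of(picture, label): "region" (400x640 bool, what is visible of it) and "xy" ([column, row] in pixels, amid what is visible of it).
The state is a dict: "clock": time; "qpos": joint angles; "qd": joint speeds; "effort": joint torques, N m; "position": TCP position; "ee_rot": TCP orientation; "contact_force": force on the tool from outside, world axes, zero at the start; "moment": the same for the moment, N m; "width": finger opening in m.
Only numpy, scipy, OpenCV 4.12 (cv2) and the standard library are available. Lean on these libraries where they do the work, as an engineer would, in place of code of your own. Each camera call takes 0.05 s, during which the arm holds its last target. There are 200 camera calls.

TASK

Bring the loupe over the round black specimen puck: hook a fingertip under the pull ring to lift the spring index pin out of its hole, swing the arm one hole, and let the pin drop fully home in that neighbouring hole. Only hook the ring, never grip or force it (well under 30 N), do not swing past that hole, and leave the puck, the flat box and everything else on the desk where they are.

Things in the scene. Friction and masses are not known exactly. Their poses are not given: they have to be found in the camera images.
- index_plate: Fixed fan-shaped aluminium plate on the desk, 24 mm thick. Origin on the arm's pivot axis at desk height, z up; the fan (radius 122 mm) points along its -x, to the robot's right. Five steel-rimmed holes on a 100 mm radius, 0.489 rad (28 degrees) apart, the middle one on -x. Puck and flat box lie on its +x side (robot's left), 135 mm from the pivot, one 0.489 rad left and one 0.489 rad right of +x.
- swing_arm (a joint): Turn of the grey two-ended arm about the pivot, rad, counter-clockwise positive from above. Starts at 0 in the middle hole; other holes +-0.489, +-0.977. Bar 24 mm wide, z 28 to 40 mm; pin and ring on its -x end, 100 mm from the pivot, loupe on its +x end, so they move to opposite sides. Light friction (0.06 N m), stays where left; locked by the pin in a hole (0.014 rad play either way).
- index_pin (a joint): Lift of the spring index pin, m: 0 home in a hole, 0.010 when its 10 mm thick round-ended tip rides on the plate's top, 0.024 at the upper stop. The spring presses it down with 4 N at 0, 7 N at 0.024. Let down between holes it rides on the plate and snaps into the next hole when the arm is pushed there.
- ring_centre (a point): Centre of the upright pull ring, rigid on top of the index pin: inner diameter 54 mm, wire 6 mm; underside of its top 27 mm above this point. Its plane is vertical, across the arm: it opens along the arm, to the pivot and outwards to the right. Height 106 mm, pin home; rises with the pin. Under it a 20 mm wide knob and the arm; to its right things under 60 mm high, farther back a mug and a press.
- lens_centre (a point): Centre of the loupe's glass, in a dark round frame of 68 mm outside diameter, 27 to 41 mm above the desk, at the arm's other end, on the robot's left.
- puck_centre (a point): Centre of the round black specimen puck, 30 mm in diameter, 17 mm high, loose on the desk: the specimen over which the loupe must come.
- flat_box_centre (a point): Centre of the flat square sample box, 64 x 62 x 14 mm, loose on the desk: the loupe must not go there.
- vial: Small glass vial, 23 mm in diameter, 58 mm high, standing loose on the desk behind the plate; origin under its centre. Leave it.
- dish: Closed petri dish, 58 mm in diameter, 14 mm high, loose on the desk behind the plate; origin under its centre. Leave it.
- gauge: Steel caliper, 61 x 150 x 10 mm, lying loose on the desk to the right of the plate; origin under its centre. Leave it.
- stick: USB stick, 18 x 53 x 8 mm, loose on the desk, left of the work; origin under its centre. Leave it.
- roll: Roll of tape, 52 mm in diameter, 19 mm high, loose on the desk, left of the work; origin under its centre. Leave it.
- blower: Rubber bulb blower, 53 x 130 x 53 mm, lying loose on the desk, right of the work near the desk's front edge; origin under its centre. Leave it.

How it is judged:
By the outcome, as a careful person would: the job done as asked, in the order asked, and still so for the second after the job is handed in, with the robot touching nothing.
It also fails if it takes over 38 s, if anything falls off the work surface, if the arm or the gripper's body presses on something with over 40 N, if the wrist force passes 120 N, or if a joint passes its speed limit or range.

## Working session

There is one attempt and no reset: what is moved stays moved. The work goes in short steps, Python scripts to look and compute and a tool call to move; the robot and the scene stay as the last step left them, time stands still between calls to the robot, and variables do not carry over. Pictures are saved under pics/ and viewed, about 8 in all and at most 12, crops included, and the job is handed in when it is done.

Besides the shell and the picture viewer there is one more tool, called after "Emit:" as name(argument=value, ...) on one line, values as JSON. play_rows: Moves the arm, as the interface text tells. Its arguments: {"type":"object","properties":{"series":{"type":"array"},"squeeze":{"type":"number"}},"required":["series"]}

```bash
mkdir -p pics
cat > h.py <<'E'
import numpy as np, cv2
from rig import *
def cam(p):
    R=cv2.Rodrigues(np.array(p["rvec"],float))[0]; t=np.array(p["tvec"],float).ravel()
    f=200/np.tan(np.radians(p["vfov"])/2); return R,t,f
def ray(p,uv,z):
    R,t,f=cam(p); d=R.T@np.array([(uv[0]-p["cx"])/f,(uv[1]-p["cy"])/f,1]); o=-R.T@t
    return o+d*(z-o[2])/d[2]
def proj(p,X):
    R,t,f=cam(p); c=R@np.array(X)+t; return c[:2]/c[2]*f+[p["cx"],p["cy"]]
def save(p,n,s=1.25,crop=None):
    im=p["pixels"][:,:,::-1]
    if crop: im=im[crop[1]:crop[3],crop[0]:crop[2]]
    cv2.imwrite("pics/"+n,cv2.resize(im,None,fx=s,fy=s,interpolation=cv2.INTER_CUBIC))
E
python3 - <<'E'
from h import *
s=get_state();print({k:np.round(v,3) for k,v in s.items()},tips_ahead)
t=get_image("top");sd=get_image("side")
save(t,"top.png");save(sd,"side.png")
for p,nm in((t,"top"),(sd,"side")):
    R,tt,f=cam(p);print(nm,"cam at",-R.T@tt,f)
    for l,z in(("index_plate",.024),("swing_arm",.04),("index_pin",.1),("ring_centre",.106),("lens_centre",.034),("puck_centre",.017),("flat_box_centre",.014),("vial",.03),("gauge",.01)):
        for m in masks_of(p,l)[:2]:
            print(l,round(m["p"],2),np.round(m["xy"]),m["region"].sum(),np.round(ray(p,m["xy"],z),3))
E
```

```text
{'clock': np.float64(0.0), 'qpos': array([ 1.107,  0.277,  1.506, -0.   ,  1.361, -0.121]), 'qd': array([ 0.001, -0.001,  0.001,  0.   ,  0.002,  0.   ]), 'effort': array([-1.0000e-03, -4.1678e+01, -2.4581e+01, -0.0000e+00,  1.1000e-02,
       -0.0000e+00]), 'position': array([0.193, 0.541, 0.241]), 'ee_rot': array([ 0.   ,  0.817,  0.576, -0.001]), 'contact_force': array([ 0.12 , -0.754,  0.28 ]), 'moment': array([0.033, 0.008, 0.014]), 'width': np.float64(0.086)} 0.011
top cam at [ 0.33562597 -0.13735652  1.24998922] 467.7241481272023
index_plate 0.82 [345. 244.] 4556 [ 0.518 -0.215  0.024]
swing_arm 0.56 [320. 236.] 1318 [ 0.543 -0.151  0.04 ]
swing_arm 0.36 [202. 292.] 217 [0.426 0.161 0.04 ]
index_pin 0.51 [318. 232.] 1291 [ 0.542 -0.146  0.1  ]
index_pin 0.44 [372. 249.] 84 [ 0.489 -0.274  0.1  ]
ring_centre 0.65 [206. 287.] 266 [0.432 0.136 0.106]
ring_centre 0.28 [348. 241.] 4354 [ 0.514 -0.218  0.106]
lens_centre 0.84 [321. 237.] 1389 [ 0.542 -0.153  0.034]
puck_centre 0.65 [370. 250.] 104 [ 0.498 -0.279  0.017]
puck_centre 0.43 [302. 201.] 96 [ 0.648 -0.111  0.017]
flat_box_centre 0.62 [286. 247.] 514 [ 0.527 -0.058  0.014]
vial 0.67 [335. 180.] 63 [ 0.693 -0.207  0.03 ]
gauge 0.62 [414. 196.] 429 [ 0.634 -0.419  0.01 ]
side cam at [0.23072581 0.62692788 0.5028951 ] 415.9261207360529
index_plate 0.87 [379. 225.] 3826 [ 0.503 -0.177  0.024]
swing_arm 0.95 [356. 226.] 1443 [ 0.539 -0.124  0.04 ]
index_pin 0.53 [395. 183.] 235 [ 0.496 -0.258  0.1  ]
ring_centre 0.52 [400. 184.] 146 [ 0.48  -0.239  0.106]
lens_centre 0.71 [362. 220.] 1437 [ 0.54  -0.162  0.034]
puck_centre 0.72 [380. 222.] 3871 [ 0.508 -0.2    0.017]
puck_centre 0.4 [310. 228.] 19 [ 0.646 -0.104  0.017]
flat_box_centre 0.77 [348. 257.] 588 [ 0.518 -0.037  0.014]
vial 0.52 [314. 204.] 183 [ 0.685 -0.196  0.03 ]
gauge 0.67 [358. 223.] 1537 [ 0.558 -0.186  0.01 ]
gauge 0.61 [368. 182.] 158 [ 0.628 -0.426  0.01 ]
```

Run:
```python
from h import *
t=get_image("top");save(t,"topc.png",3.2,(230,140,470,310))
s=get_image("side");save(s,"sidec.png",3.2,(250,110,490,290))
```

```text
(no output)
```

View pics/topc.png

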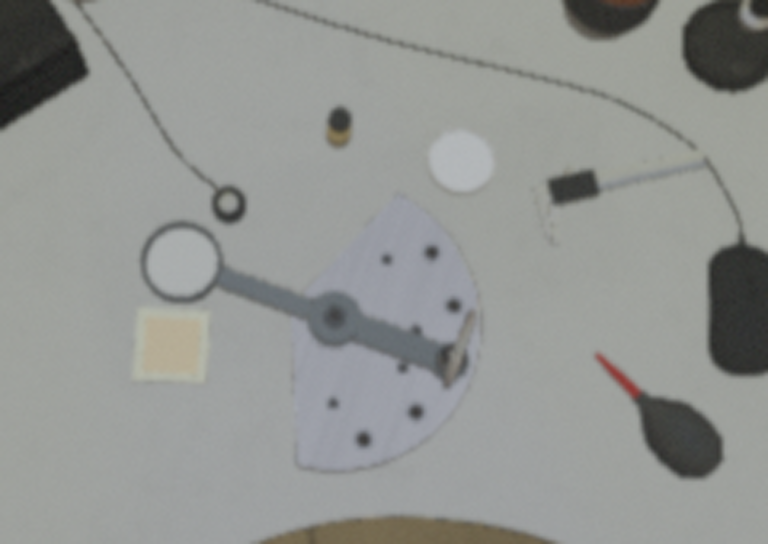

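View pics/sidec.png

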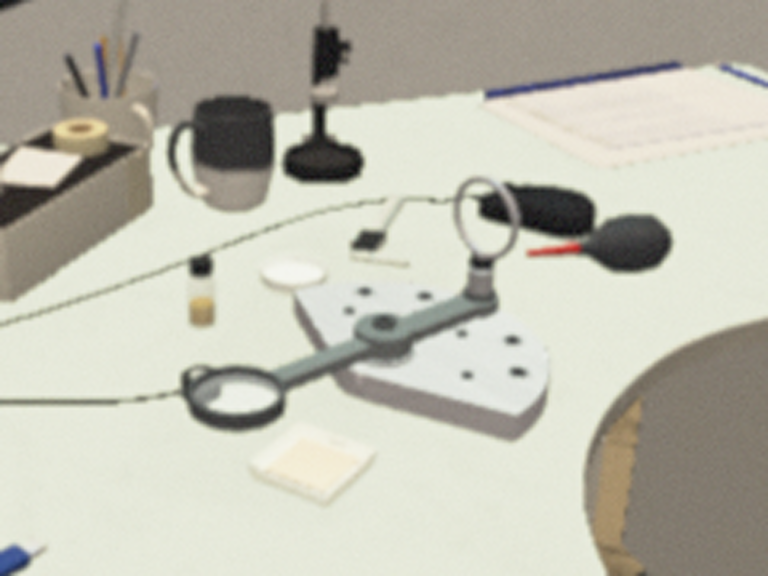

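The top crop shows the lens at (181,262), the puck at (228,204), the box at (172,345), the pivot at (334,317) and the pin and ring at about (455,355). The side crop shows the ring at (487,217). The loupe has to move towards +x, so the arm swings clockwise by -0.489 and the ring comes towards the robot. I'll check the surroundings and fit the pose.

Run:
```python
from h import *
from scipy.optimize import least_squares
t=get_image("top");s=get_image("side")
a=np.hstack([t["pixels"],s["pixels"]])[:,:,::-1]
cv2.imwrite("pics/both.png",cv2.resize(np.vstack([t["pixels"],s["pixels"]])[:,:,::-1],(480,600)))
T=lambda u,v:np.array([230+u/3.2,140+v/3.2]);S=lambda u,v:np.array([250+u/3.2,110+v/3.2])
# local x,y,z , top px, side px
obs=[(t,(0,0,.046),T(334,317)),(t,(.135,0,.041),T(181,262)),(t,(.135*np.cos(.489),-.135*np.sin(.489),.014),T(172,345)),
 (t,(.135*np.cos(.489),.135*np.sin(.489),.017),T(228,204)),(s,(-.1,0,.106),S(487,218)),(s,(0,0,.046),S(384,325)),(s,(.135,0,.034),S(236,396))]
obs+=[(t,(-.1*np.cos(k),-.1*np.sin(k),.024),T(*q)) for k,q in((.489,(454,305)),(.977,(432,252)),(-.489,(416,412)),(-.977,(363,440)))]
def W(p,l): c,sn=np.cos(p[2]),np.sin(p[2]);return np.array([p[0]+c*l[0]-sn*l[1],p[1]+sn*l[0]+c*l[1],l[2]])
f=lambda p:np.concatenate([proj(c,W(p,l))-o for c,l,o in obs])
r=least_squares(f,[.49,-.18,0.3],loss="soft_l1");print(r.x);print(np.round(f(r.x).reshape(-1,2),1))
print("ring",W(r.x,(-.1,0,.106)),"final ring",W(r.x,(-.1*np.cos(.489),.1*np.sin(.489),.106)),"puck",W(r.x,(.135*np.cos(.489),.135*np.sin(.489),.017)))
```

```text
[ 0.53057444 -0.1885311   1.11622506]
[[  0.3  -0.1]
 [  0.   -0.5]
 [ 17.5 -43.8]
 [-17.3  43.4]
 [ -0.4  -0.2]
 [  0.2   0.2]
 [  0.4   0.6]
 [ -0.1   0.2]
 [ -0.2   0.1]
 [ -0.    0. ]
 [  0.2  -0.2]]
ring [ 0.48666672 -0.27837603  0.106     ] final ring [ 0.44960851 -0.24722112  0.106     ] puck [ 0.52592748 -0.0536111   0.017     ]
```

View pics/both.png

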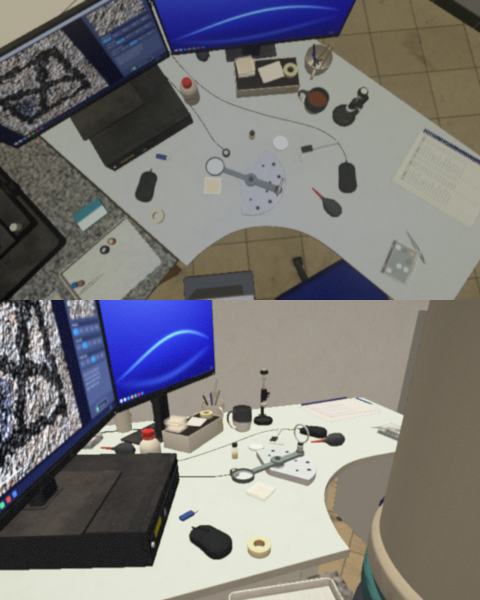

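The fit is tight: residuals are under 0.7 px once the puck is taken at -0.489, so the target is swing_arm = -0.489. The ring is at (0.487,-0.278,0.106), and the arm points outward along (-0.44,-0.90). The tool has to be horizontal to hook the ring, but rows only turn about z. I'll go to open space on the right and see whether pushing past the reach limit tilts the tool.

Emit:
play_rows(series=[{"fingers": 1, "dx": 15, "dy": -20, "dz": 30, "turn": -0.03}, {"fingers": 1, "dx": 15, "dy": -20, "dz": 30, "turn": -0.03}, {"fingers": 1, "dx": 15, "dy": -20, "dz": 30, "turn": -0.03}, {"fingers": 1, "dx": 20, "dy": -28, "dz": 20, "turn": -0.03}, {"fingers": 1, "dx": 23, "dy": -34, "turn": -0.03}, {"fingers": 1, "dx": 23, "dy": -34, "turn": -0.03}, {"fingers": 1, "dx": 23, "dy": -34, "turn": -0.03}, {"fingers": 1, "dx": 23, "dy": -34, "turn": -0.03}, {"fingers": 1, "dx": 23, "dy": -34, "turn": -0.03}, {"fingers": 1, "dx": 10, "dy": -40, "turn": -0.03}, {"fingers": 1, "dy": -41, "turn": -0.03}, {"fingers": 1, "dy": -41, "turn": -0.03}, {"fingers": 1, "dy": -41, "turn": -0.03}, {"fingers": 1, "dy": -41, "turn": -0.03}, {"fingers": 1, "dy": -41, "turn": -0.03}, {"fingers": 1, "dy": -41, "turn": -0.03}, {"fingers": 1, "dy": -41, "turn": -0.03}, {"fingers": 1, "dy": -41, "turn": -0.03}, {"fingers": 1, "dy": -41, "turn": -0.03}, {"fingers": 1, "dy": -41, "turn": -0.03}])

```text
invalid input at $.series[4]: expected keys fingers, dx, dy, dz, turn
```

```bash
cat > st.py <<'E'
from h import *
import json
from scipy.spatial.transform import Rotation as Ro
s=get_state();q=s["ee_rot"];M=Ro.from_quat([q[1],q[2],q[3],q[0]]).as_matrix()
open("log.jsonl","a").write(json.dumps([list(map(float,s["qpos"])),list(map(float,s["position"])),M.tolist()])+"\n")
print("t",round(float(s["clock"]),2),"q",np.round(s["qpos"],3),"p",np.round(s["position"],4),"F",np.round(s["contact_force"],1),"w",round(float(s["width"]),3))
print("x",np.round(M[:,0],3),"z",np.round(M[:,2],3))
E
python3 st.py
```

```text
t 1.2 q [ 1.107  0.276  1.505 -0.     1.361 -0.121] p [0.1933 0.5416 0.2423] F [-0.2 -1.1  0.6] w 0.085
x [0.336 0.942 0.   ] z [ 0.  0. -1.]
```

Emit:
play_rows(series=[{"fingers": 1, "dx": 15, "dy": -20, "dz": 30, "turn": -0.03}, {"fingers": 1, "dx": 15, "dy": -20, "dz": 30, "turn": -0.03}, {"fingers": 1, "dx": 15, "dy": -20, "dz": 30, "turn": -0.03}, {"fingers": 1, "dx": 20, "dy": -28, "dz": 20, "turn": -0.03}, {"fingers": 1, "dx": 23, "dy": -34, "dz": 0, "turn": -0.03}, {"fingers": 1, "dx": 23, "dy": -34, "dz": 0, "turn": -0.03}, {"fingers": 1, "dx": 23, "dy": -34, "dz": 0, "turn": -0.03}, {"fingers": 1, "dx": 23, "dy": -34, "dz": 0, "turn": -0.03}, {"fingers": 1, "dx": 23, "dy": -34, "dz": 0, "turn": -0.03}, {"fingers": 1, "dx": 10, "dy": -40, "dz": 0, "turn": -0.03}, {"fingers": 1, "dx": 0, "dy": -41, "dz": 0, "turn": -0.03}, {"fingers": 1, "dx": 0, "dy": -41, "dz": 0, "turn": -0.03}, {"fingers": 1, "dx": 0, "dy": -41, "dz": 0, "turn": -0.03}, {"fingers": 1, "dx": 0, "dy": -41, "dz": 0, "turn": -0.03}, {"fingers": 1, "dx": 0, "dy": -41, "dz": 0, "turn": -0.03}, {"fingers": 1, "dx": 0, "dy": -41, "dz": 0, "turn": -0.03}, {"fingers": 1, "dx": 0, "dy": -41, "dz": 0, "turn": -0.03}, {"fingers": 1, "dx": 0, "dy": -41, "dz": 0, "turn": -0.03}, {"fingers": 1, "dx": 0, "dy": -41, "dz": 0, "turn": -0.03}, {"fingers": 1, "dx": 0, "dy": -41, "dz": 0, "turn": -0.03}])

```text
clock: 2.87
position: [0.3829, -0.1767, 0.3586]
ee_rot: [0.003, 0.953, 0.302, 0.007]
contact_force: [1.1, 0.8, 0.4]
width: 0.0002
```

```bash
python3 st.py
```

```text
t 2.87 q [-0.604 -0.018  1.574  0.008  1.572 -1.219] p [ 0.3829 -0.1767  0.3586] F [1.1 0.8 0.4] w 0.0
x [0.817 0.576 0.012] z [ 0.016 -0.001 -1.   ]
```

Emit:
play_rows(series=[{"fingers": 1, "dx": -8, "dy": -40, "dz": 0, "turn": 0}, {"fingers": 1, "dx": -8, "dy": -40, "dz": 0, "turn": 0}, {"fingers": 1, "dx": -8, "dy": -40, "dz": 0, "turn": 0}, {"fingers": 1, "dx": -8, "dy": -40, "dz": 0, "turn": 0}, {"fingers": 1, "dx": -8, "dy": -40, "dz": 0, "turn": 0}, {"fingers": 1, "dx": -8, "dy": -40, "dz": 0, "turn": 0}, {"fingers": 1, "dx": -8, "dy": -40, "dz": 0, "turn": 0}, {"fingers": 1, "dx": -8, "dy": -40, "dz": 0, "turn": 0}, {"fingers": 1, "dx": -8, "dy": -40, "dz": 0, "turn": 0}, {"fingers": 1, "dx": -8, "dy": -40, "dz": 0, "turn": 0}, {"fingers": 1, "dx": 0, "dy": 0, "dz": 0, "turn": 0}])

```text
clock: 3.78
position: [0.2949, -0.5918, 0.3564]
ee_rot: [0.005, 0.955, 0.297, 0.008]
contact_force: [-0.1, -0.2, -0.5]
width: -0.0001
```

```bash
python3 st.py
```

```text
t 3.78 q [-1.222  0.37   1.092  0.016  1.668 -1.823] p [ 0.2949 -0.5918  0.3564] F [-0.1 -0.2 -0.5] w -0.0
x [0.824 0.567 0.012] z [ 0.019 -0.006 -1.   ]
```

Emit:
play_rows(series=[{"fingers": 1, "dx": 15, "dy": -38, "dz": 0, "turn": 0}, {"fingers": 1, "dx": 15, "dy": -38, "dz": 0, "turn": 0}, {"fingers": 1, "dx": 15, "dy": -38, "dz": 0, "turn": 0}, {"fingers": 1, "dx": 15, "dy": -38, "dz": 0, "turn": 0}, {"fingers": 1, "dx": 15, "dy": -38, "dz": 0, "turn": 0}, {"fingers": 1, "dx": 15, "dy": -38, "dz": 0, "turn": 0}, {"fingers": 1, "dx": 15, "dy": -38, "dz": 0, "turn": 0}, {"fingers": 1, "dx": 15, "dy": -38, "dz": 0, "turn": 0}])

```text
clock: 4.45
position: [0.3831, -0.8287, 0.3016]
ee_rot: [0.014, 0.956, 0.294, 0.011]
contact_force: [-0.3, 0.2, 1.7]
width: -0.0001
```

```bash
python3 st.py
```

```text
t 4.45 q [-1.222  0.901  0.224  0.023  1.988 -1.809] p [ 0.3831 -0.8287  0.3016] F [-0.3  0.2  1.7] w -0.0
x [0.827 0.562 0.014] z [ 0.03  -0.02  -0.999]
```

Emit:
play_rows(series=[{"fingers": 1, "dx": 14, "dy": -32, "dz": 22, "turn": 0}, {"fingers": 1, "dx": 14, "dy": -32, "dz": 22, "turn": 0}, {"fingers": 1, "dx": 14, "dy": -32, "dz": 22, "turn": 0}, {"fingers": 1, "dx": 14, "dy": -32, "dz": 22, "turn": 0}, {"fingers": 1, "dx": 14, "dy": -32, "dz": 22, "turn": 0}, {"fingers": 1, "dx": 14, "dy": -32, "dz": 22, "turn": 0}])

```text
clock: 4.95
position: [0.4003, -0.8715, 0.3328]
ee_rot: [0.098, 0.951, 0.291, 0.023]
contact_force: [-0.1, 0.1, -0.3]
width: 0.0001
```

```bash
python3 st.py
```

```text
t 4.95 q [-1.226  0.875  0.22   0.039  1.846 -1.807] p [ 0.4003 -0.8715  0.3328] F [-0.1  0.1 -0.3] w 0.0
x [ 0.829  0.559 -0.013] z [ 0.102 -0.173 -0.98 ]
```

Tilt accumulates at about 0.03 rad per row when I push past the reach limit. I'll continue outward and up, which is free space.

Emit:
play_rows(series=[{"fingers": 1, "dx": 12, "dy": -28, "dz": 28, "turn": 0}, {"fingers": 1, "dx": 12, "dy": -28, "dz": 28, "turn": 0}, {"fingers": 1, "dx": 12, "dy": -28, "dz": 28, "turn": 0}, {"fingers": 1, "dx": 12, "dy": -28, "dz": 28, "turn": 0}, {"fingers": 1, "dx": 12, "dy": -28, "dz": 28, "turn": 0}, {"fingers": 1, "dx": 12, "dy": -28, "dz": 28, "turn": 0}, {"fingers": 1, "dx": 12, "dy": -28, "dz": 28, "turn": 0}, {"fingers": 1, "dx": 12, "dy": -28, "dz": 28, "turn": 0}, {"fingers": 1, "dx": 12, "dy": -28, "dz": 28, "turn": 0}, {"fingers": 1, "dx": 12, "dy": -28, "dz": 28, "turn": 0}, {"fingers": 1, "dx": 12, "dy": -28, "dz": 28, "turn": 0}, {"fingers": 1, "dx": 12, "dy": -28, "dz": 28, "turn": 0}])

```text
clock: 5.95
position: [0.4214, -0.9309, 0.4808]
ee_rot: [0.29, 0.914, 0.279, 0.048]
contact_force: [1.0, -1.1, -0.5]
width: 0.0002
```

```bash
python3 st.py
```

```text
t 5.95 q [-1.238  0.765  0.221  0.071  1.563 -1.809] p [ 0.4214 -0.9309  0.4808] F [ 1.  -1.1 -0.5] w 0.0
x [ 0.84   0.538 -0.074] z [ 0.249 -0.503 -0.827]
```

Emit:
play_rows(series=[{"fingers": 1, "dx": 10, "dy": -22, "dz": 33, "turn": 0}, {"fingers": 1, "dx": 10, "dy": -22, "dz": 33, "turn": 0}, {"fingers": 1, "dx": 10, "dy": -22, "dz": 33, "turn": 0}, {"fingers": 1, "dx": 10, "dy": -22, "dz": 33, "turn": 0}, {"fingers": 1, "dx": 10, "dy": -22, "dz": 33, "turn": 0}, {"fingers": 1, "dx": 10, "dy": -22, "dz": 33, "turn": 0}, {"fingers": 1, "dx": 10, "dy": -22, "dz": 33, "turn": 0}, {"fingers": 1, "dx": 10, "dy": -22, "dz": 33, "turn": 0}, {"fingers": 1, "dx": 10, "dy": -22, "dz": 33, "turn": 0}, {"fingers": 1, "dx": 10, "dy": -22, "dz": 33, "turn": 0}, {"fingers": 1, "dx": 10, "dy": -22, "dz": 33, "turn": 0}, {"fingers": 1, "dx": 10, "dy": -22, "dz": 33, "turn": 0}, {"fingers": 1, "dx": 10, "dy": -22, "dz": 33, "turn": 0}, {"fingers": 1, "dx": 10, "dy": -22, "dz": 33, "turn": 0}, {"fingers": 1, "dx": 10, "dy": -22, "dz": 33, "turn": 0}, {"fingers": 1, "dx": 10, "dy": -22, "dz": 33, "turn": 0}])

```text
clock: 7.28
position: [0.4371, -0.9584, 0.7085]
ee_rot: [0.516, 0.817, 0.247, 0.078]
contact_force: [-0.0, 0.7, -0.1]
width: -0.0
```

```bash
python3 st.py
```

```text
t 7.28 q [-1.243  0.641  0.222  0.111  1.187 -1.809] p [ 0.4371 -0.9584  0.7085] F [-0.   0.7 -0.1] w -0.0
x [ 0.866  0.483 -0.128] z [ 0.382 -0.804 -0.456]
```

Emit:
play_rows(series=[{"fingers": 1, "dx": 8, "dy": -18, "dz": 36, "turn": 0}, {"fingers": 1, "dx": 8, "dy": -18, "dz": 36, "turn": 0}, {"fingers": 1, "dx": 8, "dy": -18, "dz": 36, "turn": 0}, {"fingers": 1, "dx": 8, "dy": -18, "dz": 36, "turn": 0}, {"fingers": 1, "dx": 8, "dy": -18, "dz": 36, "turn": 0}, {"fingers": 1, "dx": 8, "dy": -18, "dz": 36, "turn": 0}, {"fingers": 1, "dx": 8, "dy": -18, "dz": 36, "turn": 0}, {"fingers": 1, "dx": 8, "dy": -18, "dz": 36, "turn": 0}, {"fingers": 1, "dx": 8, "dy": -18, "dz": 36, "turn": 0}, {"fingers": 1, "dx": 8, "dy": -18, "dz": 36, "turn": 0}, {"fingers": 1, "dx": 8, "dy": -18, "dz": 36, "turn": 0}, {"fingers": 1, "dx": 8, "dy": -18, "dz": 36, "turn": 0}, {"fingers": 1, "dx": 8, "dy": -18, "dz": 36, "turn": 0}, {"fingers": 1, "dx": 8, "dy": -18, "dz": 36, "turn": 0}, {"fingers": 1, "dx": 8, "dy": -18, "dz": 36, "turn": 0}, {"fingers": 1, "dx": 8, "dy": -18, "dz": 36, "turn": 0}])

```text
clock: 8.62
position: [0.4243, -0.9328, 0.9287]
ee_rot: [0.696, 0.681, 0.204, 0.102]
contact_force: [-0.2, 0.6, -0.6]
width: -0.0001
```

```bash
python3 st.py
cat > fk.py <<'E'
import json,numpy as np
from scipy.optimize import least_squares
from scipy.spatial.transform import Rotation as Ro
L=[json.loads(l) for l in open("log.jsonl")]
E=lambda a,t:Ro.from_euler(a,t)
def fk(q,p,s4,s6):
    h,a,o,l1,l2,l3,e,r0=p
    R1=E('z',q[0]);R2=R1*E('y',q[1]);R3=R2*E('y',q[2]);R4=R3*E('z',s4*q[3]);R5=R4*E('y',q[4]);R6=R5*E('z',s6*q[5]+r0)
    P=R1.apply([a,o,h])+R2.apply([0,0,l1])+R3.apply([e,0,l2])+R5.apply([0,0,l3])
    return P,R6.as_matrix()
def fit():
    best=None
    for s4 in(1,-1):
        for s6 in(1,-1):
            for r0 in (0,1.57,3.14,-1.57):
                f=lambda p:np.concatenate([np.r_[(fk(q,p,s4,s6)[0]-P)*5,(fk(q,p,s4,s6)[1]-np.array(M)).ravel()] for q,P,M in L])
                r=least_squares(f,[.3,0,.07,.45,.4,.2,0,r0])
                if best is None or r.cost<best[0]: best=(r.cost,r.x,s4,s6)
    return best
if __name__=="__main__": print(fit())
E
python3 fk.py
```

```text
t 8.62 q [-1.252  0.552  0.221  0.163  0.813 -1.83 ] p [ 0.4243 -0.9328  0.9287] F [-0.2  0.6 -0.6] w -0.0
x [ 0.896  0.419 -0.145] z [ 0.423 -0.906 -0.009]
(np.float64(5.972537869658988e-30), array([ 1.36800000e-01, -1.54266228e-16,  6.94000000e-02,  6.29700000e-01,
        4.21100000e-01,  3.53500000e-01,  6.04000000e-02,  3.14159265e+00]), 1, 1)
```

The FK model fits exactly and the tool is now horizontal. Next I'll solve the IK for both hooking sides.

```bash
cat > ik.py <<'E'
from fk import *
C,PP,s4,s6=fit()
lo=np.array([-2.89,-.75,.22,-1.18,.11,-2.7]);hi=np.array([2.89,2.08,2.7,4.32,2.71,2.7])
def ik(P,M,q0):
    f=lambda q:np.r_[(fk(q,PP,s4,s6)[0]-P)*5,(fk(q,PP,s4,s6)[1]-M).ravel()]
    return least_squares(f,np.clip(q0,lo+1e-3,hi-1e-3),bounds=(lo,hi))
E
python3 - <<'E'
from ik import *
from h import get_image
print(np.round(get_image("wrist")["hand_eye"],3))
q,P,M=L[-1];M=np.array(M)
rng=np.random.default_rng(0)
for head in(-116,64,-102,-130):
    cur=np.degrees(np.arctan2(M[1,2],M[0,2]));d=np.radians((head-cur+180)%360-180)
    Mt=E('z',d).as_matrix()@M
    for Pt in([.487,-.278,.15],[.45,-.247,.15]):
        sols=[]
        for k in range(25):
            r=ik(np.array(Pt),Mt,q if k==0 else rng.uniform(lo,hi))
            if r.cost<1e-8 and not any(np.allclose(r.x,s,atol=1e-2) for s in sols): sols.append(r.x);
        print(head,round(d,2),Pt,[np.round(s,2).tolist() for s in sols])
E
```

```text
[[ 1.     0.    -0.     0.   ]
 [-0.     0.947  0.321 -0.083]
 [ 0.001 -0.321  0.947 -0.13 ]
 [ 0.     0.     0.     1.   ]]
-116 -0.89 [0.487, -0.278, 0.15] []
-116 -0.89 [0.45, -0.247, 0.15] [[0.0, 0.84, 1.83, -1.15, 1.76, 1.0]]
64 2.25 [0.487, -0.278, 0.15] [[-1.16, 0.89, 1.65, 0.95, 1.94, 1.91]]
64 2.25 [0.45, -0.247, 0.15] [[-1.2, 0.86, 1.76, 0.89, 1.91, 1.82]]
-102 -0.65 [0.487, -0.278, 0.15] []
-102 -0.65 [0.45, -0.247, 0.15] []
-130 -1.13 [0.487, -0.278, 0.15] [[-0.11, 0.91, 1.56, -1.08, 1.91, 0.85]]
-130 -1.13 [0.45, -0.247, 0.15] [[-0.07, 0.89, 1.66, -1.02, 1.9, 0.92]]
```

Run:
```python
from ik import *
from h import *
t=get_image("top")
for l,z in(("blower",.03),("gauge",.005)):
    m=masks_of(t,l)[0];v,u=np.nonzero(m["region"]);print(l,m["p"],[np.round(ray(t,(a,b),z)[:2],3).tolist() for a,b in((u.min(),v[u.argmin()]),(u.max(),v[u.argmax()]),(u[v.argmin()],v.min()),(u[v.argmax()],v.max()))])
q,P,M=L[-1];M=np.array(M)
for head in(36,45,55,64):
    d=np.radians(head+65.0);Mt=E('z',d).as_matrix()@M;zt=Mt[:,2]
    for Pt in([.487,-.278,.118],[.45,-.247,.135],np.array([.487,-.278,.118])-.07*zt):
        best=None
        for q0 in([-1.1,.9,1.7,.9,1.9,1.9],[-1,.9,1.7,1.2,1.5,2.3],[-1,.9,1.7,1.2,1.5,-1]):
            r=ik(np.array(Pt),Mt,q0)
            if best is None or r.cost<best.cost: best=r
        Mw=fk(best.x,PP,s4,s6)
        print(head,np.round(Pt,3),best.cost<1e-8,np.round(best.x,2),"wrist",np.round(np.array(Pt)-.3535*zt,2),"cam",np.round(Pt-.083*Mt[:,1]-.13*zt,3))
```

```text
blower 0.84 [[0.478, -0.4], [0.405, -0.488], [0.478, -0.4], [0.378, -0.453]]
gauge 0.63 [[0.631, -0.372], [0.646, -0.518], [0.652, -0.511], [0.588, -0.38]]
36 [ 0.487 -0.278  0.118] True [-1.31  0.87  2.04  1.21  1.65  1.65] wrist [ 0.2  -0.49  0.12] cam [ 0.388 -0.365  0.037]
36 [ 0.45  -0.247  0.135] True [-1.37  0.83  2.14  1.15  1.64  1.59] wrist [ 0.16 -0.45  0.14] cam [ 0.351 -0.334  0.054]
36 [ 0.43  -0.319  0.119] True [-1.43  0.87  1.99  1.1   1.69  1.68] wrist [ 0.14 -0.53  0.12] cam [ 0.332 -0.406  0.038]
45 [ 0.487 -0.278  0.118] True [-1.27  0.88  1.91  1.11  1.72  1.74] wrist [ 0.24 -0.53  0.12] cam [ 0.403 -0.379  0.037]
45 [ 0.45  -0.247  0.135] True [-1.32  0.84  2.01  1.05  1.71  1.68] wrist [ 0.2  -0.5   0.14] cam [ 0.366 -0.348  0.054]
45 [ 0.438 -0.327  0.119] True [-1.37  0.89  1.84  1.02  1.78  1.77] wrist [ 0.19 -0.58  0.12] cam [ 0.354 -0.428  0.038]
55 [ 0.487 -0.278  0.118] True [-1.22  0.91  1.77  1.01  1.82  1.82] wrist [ 0.28 -0.57  0.12] cam [ 0.422 -0.392  0.037]
55 [ 0.45  -0.247  0.135] True [-1.26  0.86  1.88  0.96  1.8   1.76] wrist [ 0.25 -0.54  0.14] cam [ 0.385 -0.361  0.054]
55 [ 0.447 -0.335  0.119] True [-1.3   0.93  1.68  0.95  1.89  1.85] wrist [ 0.24 -0.62  0.12] cam [ 0.382 -0.449  0.038]
64 [ 0.487 -0.278  0.118] True [-1.16  0.94  1.65  0.94  1.91  1.87] wrist [ 0.33 -0.6   0.12] cam [ 0.441 -0.401  0.037]
64 [ 0.45  -0.247  0.135] True [-1.2   0.88  1.76  0.89  1.89  1.8 ] wrist [ 0.3  -0.56  0.14] cam [ 0.404 -0.37   0.054]
64 [ 0.456 -0.341  0.119] True [-1.24  0.96  1.54  0.89  2.    1.91] wrist [ 0.3  -0.66  0.12] cam [ 0.41  -0.464  0.038]
```

Run:
```python
from h import *
t=get_image("top");save(t,"t5.png",1.25)
print(np.round([ray(t,(u,v),0) for u,v in((290,390),(400,380),(440,350),(480,390))],2))
print(proj(t,(.2,-.49,.12)),proj(t,(0,0,.137)))
```

```text
[[ 0.17 -0.04  0.  ]
 [ 0.16 -0.32  0.  ]
 [ 0.23 -0.43  0.  ]
 [ 0.12 -0.51  0.  ]]
[480.99151911 363.31707002] [273.33040135 484.11694841]
```

View pics/t5.png

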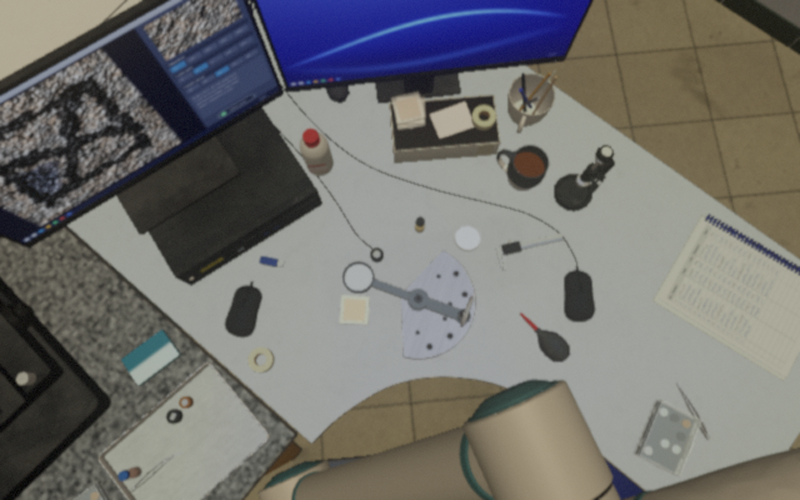

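View: the desk is clear around the approach. The chair seat at about (620,470) is below desk level, and the slide box at (665,437) is off to the side. I'll turn the horizontal tool towards heading ~37° and bring it in high.

Emit:
play_rows(series=[{"fingers": 1, "dx": -2, "dy": 26, "dz": -28, "turn": 0.1}, {"fingers": 1, "dx": -2, "dy": 26, "dz": -28, "turn": 0.1}, {"fingers": 1, "dx": -2, "dy": 26, "dz": -28, "turn": 0.1}, {"fingers": 1, "dx": -2, "dy": 26, "dz": -28, "turn": 0.1}, {"fingers": 1, "dx": -2, "dy": 26, "dz": -28, "turn": 0.1}, {"fingers": 1, "dx": -2, "dy": 26, "dz": -28, "turn": 0.1}, {"fingers": 1, "dx": -2, "dy": 26, "dz": -28, "turn": 0.1}, {"fingers": 1, "dx": -2, "dy": 26, "dz": -28, "turn": 0.1}, {"fingers": 1, "dx": -2, "dy": 26, "dz": -28, "turn": 0.1}, {"fingers": 1, "dx": -2, "dy": 26, "dz": -28, "turn": 0.1}, {"fingers": 1, "dx": -2, "dy": 26, "dz": -28, "turn": 0.1}, {"fingers": 1, "dx": -2, "dy": 26, "dz": -28, "turn": 0.1}, {"fingers": 1, "dx": -2, "dy": 26, "dz": -28, "turn": 0.1}, {"fingers": 1, "dx": -2, "dy": 26, "dz": -28, "turn": 0.1}])

```text
clock: 10.03
position: [0.441, -0.6712, 0.7101]
ee_rot: [0.381, 0.501, 0.606, 0.485]
contact_force: [-0.3, -0.2, -1.2]
width: 0.0001
```

```bash
python3 st.py
```

```text
t 10.03 q [-1.522  0.576  0.543  1.421  1.821 -2.704] p [ 0.441  -0.6712  0.7101] F [-0.3 -0.2 -1.2] w 0.0
x [-0.206  0.978  0.024] z [ 0.949  0.206 -0.238]
```

Run:
```python
from ik import *
q,P,M=L[-1];M=np.array(M);print("y",np.round(M[:,1],2))
q0=np.array(q)
for pt in(15,30,40):
  for head in(37,50):
    h=np.radians(head);p=np.radians(pt)
    z=np.array([np.cos(h)*np.cos(p),np.sin(h)*np.cos(p),-np.sin(p)]);x0=np.array([-np.sin(h),np.cos(h),0])
    for roll in(0,-30,-60,30,60,90,180):
        x=Ro.from_rotvec(z*np.radians(roll)).apply(x0);Mt=np.c_[x,np.cross(z,x),z]
        r=ik(np.array([.48,-.285,.12]),Mt,[-1.2,.9,1.8,1.1,1.6,-2])
        print(pt,head,roll,r.cost<1e-8,np.round(r.x,2),"y",np.round(Mt[:,1],2)) if r.cost<1e-8 else 0
```

```text
y [0.24 0.03 0.97]
15 37 -60 True [-1.3   0.7   2.01  1.12  1.49  0.93] y [-0.42  0.77  0.48]
15 37 180 True [-1.3   0.7   2.01  1.12  1.49 -1.17] y [-0.21 -0.16 -0.97]
15 50 -60 True [-1.24  0.75  1.83  0.98  1.62  1.  ] y [-0.58  0.66  0.48]
15 50 90 True [-1.24  0.75  1.83  0.98  1.62 -2.66] y [ 0.77 -0.64  0.  ]
15 50 180 True [-1.24  0.75  1.83  0.98  1.62 -1.09] y [-0.17 -0.2  -0.97]
30 37 -60 True [-1.24  0.54  1.98  1.02  1.31  1.13] y [-0.32  0.84  0.43]
30 37 90 True [-1.24  0.54  1.98  1.02  1.31 -2.54] y [ 0.6 -0.8  0. ]
30 37 180 True [-1.24  0.54  1.98  1.02  1.31 -0.97] y [-0.4  -0.3  -0.87]
30 50 -60 True [-1.19  0.6   1.82  0.88  1.46  1.14] y [-0.5   0.75  0.43]
30 50 90 True [-1.19  0.6   1.82  0.88  1.46 -2.52] y [ 0.77 -0.64  0.  ]
30 50 180 True [-1.19  0.6   1.82  0.88  1.46 -0.95] y [-0.32 -0.38 -0.87]
40 37 -60 True [-1.17  0.46  1.95  0.92  1.21  1.29] y [-0.26  0.89  0.38]
40 37 90 True [-1.17  0.46  1.95  0.92  1.21 -2.38] y [ 0.6 -0.8  0. ]
40 37 180 True [-1.17  0.46  1.95  0.92  1.21 -0.81] y [-0.51 -0.39 -0.77]
40 50 -60 True [-1.13  0.52  1.81  0.79  1.36  1.26] y [-0.46  0.8   0.38]
40 50 90 True [-1.13  0.52  1.81  0.79  1.36 -2.41] y [ 0.77 -0.64  0.  ]
40 50 180 True [-1.13  0.52  1.81  0.79  1.36 -0.84] y [-0.41 -0.49 -0.77]
```

I'll simulate the row controller, calibrating the position/orientation trade-off on my log. That lets me plan how the roll evolves at the joint-6 limit.

```bash
cat > sim.py <<'E'
from ik import *
vmax=np.array([2.57,2.57,3.14,3.14,3.14,3.14])*.7/12
def row(q,d,turn,w):
    P,M=fk(q,PP,s4,s6);Pt=P+np.array(d)/1000;Rt=Ro.from_rotvec([0,0,turn])*Ro.from_matrix(M)
    def f(x):
        p,m=fk(x,PP,s4,s6);return np.r_[p-Pt,w*(Ro.from_matrix(m)*Rt.inv()).as_rotvec()]
    x=least_squares(f,np.clip(q,lo+1e-4,hi-1e-4),bounds=(lo,hi),max_nfev=30).x
    dq=x-q;k=np.max(np.abs(dq)/vmax);return q+dq/max(1,k)
def run(q,rows,w):
    for d,t,n in rows:
        for _ in range(n): q=row(q,d,t,w)
    return q
def show(q):
    p,m=fk(q,PP,s4,s6);print(" q",np.round(q,2),"p",np.round(p,3),"x",np.round(m[:,0],2),"y",np.round(m[:,1],2),"z",np.round(m[:,2],2))
E
python3 - <<'E'
from sim import *
for i,l in enumerate(L): print(i,np.round(l[0],2))
for w in(.1,.2,.3,.5,1):
    print(w);a=[i for i,l in enumerate(L) if abs(l[0][4]-1.846)<.005][0]
    show(run(np.array(L[a][0]),[((12,-28,28),0,12)],w))
    b=[i for i,l in enumerate(L) if abs(l[0][4]-.813)<.005][0]
    show(run(np.array(L[b][0]),[((-2,26,-28),.1,14)],w))
E
```

```text
0 [ 1.11  0.28  1.5  -0.    1.36 -0.12]
1 [-0.6  -0.02  1.57  0.01  1.57 -1.22]
2 [-1.22  0.37  1.09  0.02  1.67 -1.82]
3 [-1.22  0.9   0.22  0.02  1.99 -1.81]
4 [-1.23  0.88  0.22  0.04  1.85 -1.81]
5 [-1.24  0.76  0.22  0.07  1.56 -1.81]
6 [-1.24  0.64  0.22  0.11  1.19 -1.81]
7 [-1.25  0.55  0.22  0.16  0.81 -1.83]
8 [-1.52  0.58  0.54  1.42  1.82 -2.7 ]
0.1
 q [-1.23  0.94  0.22  0.25  0.35 -1.95] p [ 0.525 -1.163  0.638] x [ 0.9   0.41 -0.14] y [0.1  0.12 0.99] z [ 0.42 -0.91  0.06]
 q [-1.52  0.4   0.95  1.11  1.78 -2.7 ] p [ 0.409 -0.613  0.584] x [-0.03  0.96  0.26] y [ 0.49 -0.21  0.84] z [ 0.87  0.15 -0.47]
0.2
 q [-1.23  0.85  0.22  0.13  0.79 -1.84] p [ 0.5   -1.108  0.596] x [ 0.88  0.46 -0.14] y [ 0.25 -0.2   0.95] z [ 0.41 -0.87 -0.29]
 q [-1.52  0.43  0.87  1.17  1.8  -2.7 ] p [ 0.418 -0.622  0.612] x [-0.07  0.97  0.22] y [ 0.45 -0.17  0.88] z [ 0.89  0.16 -0.43]
0.3
 q [-1.24  0.81  0.22  0.1   1.11 -1.82] p [ 0.473 -1.048  0.549] x [ 0.86  0.49 -0.12] y [ 0.35 -0.41  0.84] z [ 0.37 -0.77 -0.53]
 q [-1.52  0.46  0.78  1.24  1.8  -2.7 ] p [ 0.427 -0.636  0.647] x [-0.11  0.98  0.16] y [ 0.4  -0.11  0.91] z [ 0.91  0.16 -0.38]
0.5
 q [-1.24  0.78  0.22  0.08  1.48 -1.81] p [ 0.433 -0.958  0.48 ] x [ 0.84  0.53 -0.08] y [ 0.46 -0.64  0.61] z [ 0.27 -0.55 -0.79]
 q [-1.52  0.53  0.61  1.37  1.79 -2.7 ] p [ 0.439 -0.665  0.709] x [-0.15  0.99  0.04] y [0.27 0.   0.96] z [ 0.95  0.16 -0.27]
1
 q [-1.24  0.79  0.22  0.05  1.78 -1.81] p [ 0.396 -0.875  0.421] x [ 0.83  0.55 -0.04] y [ 0.53 -0.78  0.34] z [ 0.16 -0.3  -0.94]
 q [-1.53  0.62  0.41  1.52  1.72 -2.7 ] p [ 0.45  -0.702  0.773] x [-0.16  0.98 -0.09] y [0.1  0.11 0.99] z [ 0.98  0.15 -0.12]
```

Run:
```python
from sim import *
q0=np.array(L[-1][0])
for wp in([.38,-.40,.30],):
  for turn,n1 in((.0,0),(.05,8),(.08,8),(.1,8),(.1,14),(-.05,8)):
    q=q0.copy()
    print("turn",turn,n1)
    for k in range(30):
        p=fk(q,PP,s4,s6)[0];d=(np.array(wp)-p)*1000;n=np.linalg.norm(d);d=d*min(1,40/n) if n>0 else d
        q=row(q,d,turn if k<n1 else 0,.5)
        if k in(7,14,22,29): show(q)
```

```text
turn 0.0 0
 q [-1.49  0.49  0.82  1.25  1.93 -2.7 ] p [ 0.434 -0.591  0.606] x [-0.25  0.93  0.28] y [ 0.44 -0.15  0.88] z [ 0.86  0.34 -0.38]
 q [-1.44  0.41  1.14  1.07  1.9  -2.7 ] p [ 0.434 -0.509  0.502] x [-0.16  0.86  0.49] y [ 0.6  -0.31  0.74] z [ 0.78  0.42 -0.47]
 q [-1.4   0.34  1.51  0.86  1.73 -2.7 ] p [ 0.41  -0.419  0.355] x [0.04 0.76 0.65] y [ 0.73 -0.47  0.5 ] z [ 0.68  0.45 -0.57]
 q [-1.42  0.34  1.61  0.78  1.67 -2.7 ] p [ 0.38 -0.4   0.3 ] x [0.13 0.73 0.68] y [ 0.76 -0.52  0.41] z [ 0.64  0.46 -0.62]
turn 0.05 8
 q [-1.43  0.77  0.43  1.45  2.27 -2.7 ] p [ 0.426 -0.596  0.575] x [-0.64  0.74  0.2 ] y [0.37 0.07 0.93] z [ 0.67  0.67 -0.32]
 q [-1.37  0.81  0.51  1.34  2.38 -2.7 ] p [ 0.43  -0.568  0.5  ] x [-0.68  0.62  0.39] y [0.52 0.02 0.86] z [ 0.52  0.78 -0.33]
 q [-1.3   0.83  0.66  1.2   2.45 -2.7 ] p [ 0.437 -0.525  0.434] x [-0.64  0.47  0.6 ] y [ 0.67 -0.03  0.74] z [ 0.37  0.88 -0.3 ]
 q [-1.26  0.81  0.86  1.06  2.45 -2.7 ] p [ 0.433 -0.478  0.385] x [-0.53  0.36  0.77] y [ 0.8  -0.09  0.6 ] z [ 0.28  0.93 -0.24]
turn 0.08 8
 q [-1.38  0.88  0.29  1
[... 1372 characters left out ...]
.23] y [0.23 0.12 0.97] z [-0.03  0.99 -0.12]
 q [-1.12  1.13  0.32  1.68  2.71 -2.7 ] p [ 0.491 -0.512  0.371] x [-0.96 -0.    0.29] y [0.29 0.07 0.95] z [-0.02  1.   -0.07]
turn -0.05 8
 q [-1.48  0.18  1.3   1.12  1.45 -2.7 ] p [ 0.435 -0.561  0.586] x [0.21 0.94 0.26] y [ 0.37 -0.32  0.87] z [ 0.91 -0.08 -0.42]
 q [-1.42  0.04  1.71  0.99  1.26 -2.7 ] p [ 0.423 -0.445  0.428] x [0.34 0.87 0.36] y [ 0.47 -0.48  0.74] z [ 0.82 -0.08 -0.57]
 q [-1.41  0.03  1.94  0.88  1.1  -2.7 ] p [ 0.38  -0.4    0.301] x [0.47 0.8  0.38] y [ 0.53 -0.59  0.61] z [ 0.71 -0.08 -0.7 ]
 q [-1.41  0.03  1.94  0.88  1.1  -2.7 ] p [ 0.38 -0.4   0.3 ] x [0.47 0.8  0.38] y [ 0.53 -0.6   0.61] z [ 0.71 -0.08 -0.7 ]
```

Run:
```python
from sim import *
q0=np.array(L[-1][0])
for turn,n1 in((0,0),(.02,8),(.03,8),(.015,20)):
    q=q0.copy();print("turn",turn,n1)
    for k in range(30):
        wp=[.36,-.42,.30]
        p=fk(q,PP,s4,s6)[0];d=(np.array(wp)-p)*1000;n=np.linalg.norm(d);d=d*min(1,41/n)
        if k%5==0: print(np.round(d))
        q=row(q,d,turn if k<n1 else 0,.5)
    show(q)
    for k in range(12):
        wp=[.42,-.33,.17]
        p=fk(q,PP,s4,s6)[0];d=(np.array(wp)-p)*1000;n=np.linalg.norm(d);d=d*min(1,41/n)
        q=row(q,d,0,.5)
    show(q)
```

```text
turn 0 0
[ -7.  21. -34.]
[ -7.  21. -35.]
[ -8.  20. -35.]
[-10.  19. -35.]
[-15.  16. -35.]
[-11.   4. -15.]
 q [-1.46  0.38  1.57  0.77  1.74 -2.7 ] p [ 0.36 -0.42  0.3 ] x [0.13 0.7  0.7 ] y [ 0.76 -0.53  0.39] z [ 0.64  0.48 -0.6 ]
 q [-1.29  0.42  1.84  0.78  1.4  -2.7 ] p [ 0.42 -0.33  0.17] x [0.24 0.66 0.71] y [ 0.78 -0.57  0.27] z [ 0.58  0.49 -0.65]
turn 0.02 8
[ -7.  21. -34.]
[ -7.  21. -34.]
[ -7.  22. -34.]
[ -9.  22. -33.]
[-12.  21. -33.]
[-17.  19. -32.]
 q [-1.41  0.54  1.4   0.78  2.   -2.7 ] p [ 0.366 -0.424  0.308] x [-0.05  0.56  0.83] y [ 0.84 -0.42  0.34] z [ 0.54  0.71 -0.45]
 q [-1.28  0.58  1.68  0.74  1.68 -2.7 ] p [ 0.42 -0.33  0.17] x [0.11 0.52 0.85] y [ 0.87 -0.46  0.17] z [ 0.48  0.72 -0.5 ]
turn 0.03 8
[ -7.  21. -34.]
[ -7.  22. -34.]
[ -7.  23. -33.]
[ -8.  24. -32.]
[-11.  24. -32.]
[-15.  22. -31.]
 q [-1.37  0.64  1.23  0.86  2.18 -2.7 ] p [ 0.387 -0.444  0.339] x [-0.21  0.49  0.85] y [ 0.86 -0.32  0.4 ] z [ 0.47  0.81 -0.35]
 q [-1.25  0.68  1.59  0.72  1.82 -2.7 ] p [ 0.42 -0.33  0.17] x [0.04 0.42 0.91] y [ 0.91 -0.38  0.13] z [ 0.4   0.83 -0.4 ]
turn 0.015 20
[ -7.  21. -34.]
[ -7.  21. -34.]
[ -7.  22. -34.]
[ -9.  22. -33.]
[-12.  22. -32.]
[-17.  21. -31.]
 q [-1.37  0.62  1.27  0.8   2.15 -2.7 ] p [ 0.378 -0.433  0.323] x [-0.16  0.49  0.86] y [ 0.88 -0.32  0.35] z [ 0.45  0.81 -0.38]
 q [-1.25  0.66  1.59  0.71  1.81 -2.7 ] p [ 0.42 -0.33  0.17] x [0.05 0.44 0.9 ] y [ 0.92 -0.37  0.13] z [ 0.39  0.82 -0.42]
```

The simulation with w=0.5 reproduces the log. The plan gives heading ~60°, tips ~27° down and the jaw axis near vertical, with the camera out to the side. Executing it.

Emit:
play_rows(series=[{"fingers": 0, "dx": -7, "dy": 21, "dz": -34, "turn": 0.025}, {"fingers": 0, "dx": -7, "dy": 21, "dz": -34, "turn": 0.025}, {"fingers": 0, "dx": -7, "dy": 21, "dz": -34, "turn": 0.025}, {"fingers": 0, "dx": -7, "dy": 21, "dz": -34, "turn": 0.025}, {"fingers": 0, "dx": -7, "dy": 21, "dz": -34, "turn": 0.025}, {"fingers": 0, "dx": -7, "dy": 21, "dz": -34, "turn": 0.025}, {"fingers": 0, "dx": -7, "dy": 21, "dz": -34, "turn": 0.025}, {"fingers": 0, "dx": -7, "dy": 21, "dz": -34, "turn": 0.025}, {"fingers": 0, "dx": -7, "dy": 21, "dz": -34, "turn": 0}, {"fingers": 0, "dx": -7, "dy": 21, "dz": -34, "turn": 0}, {"fingers": 0, "dx": -7, "dy": 21, "dz": -34, "turn": 0}, {"fingers": 0, "dx": -7, "dy": 22, "dz": -34, "turn": 0}, {"fingers": 0, "dx": -7, "dy": 22, "dz": -34, "turn": 0}, {"fingers": 0, "dx": -7, "dy": 22, "dz": -34, "turn": 0}, {"fingers": 0, "dx": -8, "dy": 22, "dz": -33, "turn": 0}, {"fingers": 0, "dx": -8, "dy": 22, "dz": -33, "turn": 0}])

```text
clock: 11.37
position: [0.4007, -0.6161, 0.4945]
ee_rot: [0.097, 0.494, 0.658, 0.56]
contact_force: [-0.2, -0.7, 0.1]
width: 0.0428
```

```bash
python3 st.py
python3 - <<'E'
from sim import *
q=np.array(L[-1][0])
for wp,N in(([.38,-.42,.30],16),([.42,-.33,.17],8)):
    for k in range(N):
        p=fk(q,PP,s4,s6)[0];d=(np.array(wp)-p)*1000;n=np.linalg.norm(d);d=d*min(1,41/n)
        if k%3==0: print(np.round(d))
        q=row(q,d,0,.5)
    show(q)
E
```

```text
t 11.37 q [-1.464  0.752  0.621  1.263  2.244 -2.704] p [ 0.4007 -0.6161  0.4945] F [-0.2 -0.7  0.1] w 0.043
x [-0.493  0.759  0.425] z [ 0.68   0.641 -0.355]
[ -3.  29. -29.]
[ -6.  28. -29.]
[ -8.  27. -30.]
[-12.  25. -30.]
[-15.  23. -30.]
[-20.  20. -30.]
 q [-1.35  0.63  1.25  0.87  2.13 -2.7 ] p [ 0.403 -0.44   0.332] x [-0.2   0.5   0.84] y [ 0.85 -0.34  0.41] z [ 0.49  0.8  -0.36]
[  4.  23. -34.]
[ -6.  22. -34.]
[-19.  18. -32.]
 q [-1.25  0.66  1.59  0.74  1.81 -2.7 ] p [ 0.426 -0.333  0.176] x [0.04 0.43 0.9 ] y [ 0.91 -0.4   0.15] z [ 0.42  0.81 -0.41]
```

Emit:
play_rows(series=[{"fingers": 0, "dx": -3, "dy": 29, "dz": -29, "turn": 0}, {"fingers": 0, "dx": -3, "dy": 29, "dz": -29, "turn": 0}, {"fingers": 0, "dx": -4, "dy": 29, "dz": -29, "turn": 0}, {"fingers": 0, "dx": -6, "dy": 28, "dz": -29, "turn": 0}, {"fingers": 0, "dx": -6, "dy": 28, "dz": -29, "turn": 0}, {"fingers": 0, "dx": -7, "dy": 27, "dz": -29, "turn": 0}, {"fingers": 0, "dx": -8, "dy": 27, "dz": -30, "turn": 0}, {"fingers": 0, "dx": -9, "dy": 26, "dz": -30, "turn": 0}, {"fingers": 0, "dx": -10, "dy": 26, "dz": -30, "turn": 0}, {"fingers": 0, "dx": -12, "dy": 25, "dz": -30, "turn": 0}, {"fingers": 0, "dx": -13, "dy": 24, "dz": -30, "turn": 0}, {"fingers": 0, "dx": -14, "dy": 24, "dz": -30, "turn": 0}, {"fingers": 0, "dx": -15, "dy": 23, "dz": -30, "turn": 0}, {"fingers": 0, "dx": -16, "dy": 22, "dz": -30, "turn": 0}, {"fingers": 0, "dx": -18, "dy": 21, "dz": -30, "turn": 0}, {"fingers": 0, "dx": -20, "dy": 20, "dz": -30, "turn": 0}])

```text
clock: 12.7
position: [0.4188, -0.4673, 0.3597]
ee_rot: [-0.124, 0.584, 0.577, 0.557]
contact_force: [-0.3, -1.1, -0.5]
width: 0.0425
```

```bash
python3 st.py
python3 - <<'E'
from sim import *
q=np.array(L[-1][0])
M=np.array(L[-1][2]);print("y",np.round(M[:,1],2))
for wp,N in(([.41,-.37,.17],14),):
    for k in range(N):
        p=fk(q,PP,s4,s6)[0];d=(np.array(wp)-p)*1000;n=np.linalg.norm(d);d=d*min(1,41/n)
        if k%2==0: print(np.round(d))
        q=row(q,d,0,.5)
        if k%4==0:show(q)
    show(q)
E
```

```text
t 12.7 q [-1.349  0.654  1.143  0.941  2.167 -2.704] p [ 0.4188 -0.4673  0.3597] F [-0.3 -1.1 -0.5] w 0.042
x [-0.286  0.536  0.794] z [ 0.508  0.788 -0.349]
y [ 0.81 -0.3   0.5 ]
[ -2.  19. -36.]
 q [-1.33  0.66  1.18  0.92  2.13 -2.7 ] p [ 0.429 -0.459  0.339] x [-0.26  0.52  0.81] y [ 0.83 -0.32  0.47] z [ 0.5   0.79 -0.35]
[ -6.  19. -36.]
[-11.  19. -35.]
 q [-1.28  0.69  1.33  0.84  2.   -2.7 ] p [ 0.446 -0.418  0.256] x [-0.13  0.47  0.87] y [ 0.87 -0.36  0.33] z [ 0.47  0.8  -0.37]
[-17.  18. -33.]
[-22.  16. -28.]
 q [-1.28  0.7   1.49  0.74  1.88 -2.7 ] p [ 0.422 -0.377  0.182] x [0.01 0.43 0.9 ] y [ 0.9  -0.39  0.18] z [ 0.43  0.81 -0.39]
[-5.  3. -5.]
[-1.  1. -1.]
 q [-1.29  0.7   1.52  0.72  1.86 -2.7 ] p [ 0.41 -0.37  0.17] x [0.04 0.42 0.9 ] y [ 0.91 -0.4   0.15] z [ 0.42  0.81 -0.4 ]
 q [-1.29  0.7   1.52  0.72  1.86 -2.7 ] p [ 0.41 -0.37  0.17] x [0.04 0.42 0.9 ] y [ 0.91 -0.4   0.15] z [ 0.42  0.81 -0.4 ]
```

Run:
```python
from sim import *
q=np.array(L[-1][0])
for wp,N in(([.445,-.345,.145],14),([.455,-.325,.138],5)):
    for k in range(N):
        p=fk(q,PP,s4,s6)[0];d=(np.array(wp)-p)*1000;n=np.linalg.norm(d);d=np.round(d*min(1,41/n))
        print(d,end=";")
        q=row(q,d,0,.5)
    show(q)
```

```text
[  4.  20. -35.];[  2.  20. -36.];[ -0.  21. -35.];[ -3.  20. -35.];[ -5.  20. -35.];[ -8.  20. -35.];[-12.  20. -34.];[-15.  19. -33.];[-19.  18. -31.];[-18.  13. -23.];[-9.  5. -9.];[-4.  3. -4.];[-2.  1. -2.];[-1.  0. -0.]; q [-1.23  0.72  1.55  0.74  1.79 -2.7 ] p [ 0.445 -0.345  0.146] x [0.04 0.43 0.9 ] y [ 0.91 -0.39  0.14] z [ 0.41  0.81 -0.41]
[10. 20. -8.];[-2.  1. -1.];[-0.  0. -1.];[-1.  1. -0.];[ 0. -0. -0.]; q [-1.2   0.71  1.59  0.75  1.75 -2.7 ] p [ 0.455 -0.325  0.138] x [0.05 0.43 0.9 ] y [ 0.91 -0.39  0.13] z [ 0.41  0.82 -0.41]
```

Emit:
play_rows(series=[{"fingers": 0, "dx": 4, "dy": 20, "dz": -35, "turn": 0}, {"fingers": 0, "dx": 2, "dy": 20, "dz": -36, "turn": 0}, {"fingers": 0, "dx": 0, "dy": 21, "dz": -35, "turn": 0}, {"fingers": 0, "dx": -3, "dy": 20, "dz": -35, "turn": 0}, {"fingers": 0, "dx": -5, "dy": 20, "dz": -35, "turn": 0}, {"fingers": 0, "dx": -8, "dy": 20, "dz": -35, "turn": 0}, {"fingers": 0, "dx": -12, "dy": 20, "dz": -34, "turn": 0}, {"fingers": 0, "dx": -15, "dy": 19, "dz": -32, "turn": 0}, {"fingers": 0, "dx": -15, "dy": 16, "dz": -24, "turn": 0}, {"fingers": 0, "dx": 0, "dy": 0, "dz": 0, "turn": 0}])

```text
clock: 13.53
position: [0.4808, -0.3623, 0.1848]
ee_rot: [-0.218, 0.652, 0.52, 0.507]
contact_force: [0.1, 0.8, -0.2]
width: 0.0428
```

```bash
python3 st.py
python3 - <<'E'
from h import *
a=get_image("side");w=get_image("wrist")
A=cv2.resize(a["pixels"][110:260,300:500],(800,600) and (560,420));B=cv2.resize(w["pixels"],(560,350)[:2])
cv2.imwrite("pics/p6.png",cv2.resize(np.vstack([A,B])[:,:,::-1],(436,600)))
E
```

```text
t 13.53 q [-1.2    0.714  1.464  0.813  1.843 -2.704] p [ 0.4808 -0.3623  0.1848] F [ 0.1  0.8 -0.2] w 0.043
x [-0.055  0.456  0.888] z [ 0.435  0.812 -0.39 ]
```

View pics/p6.png

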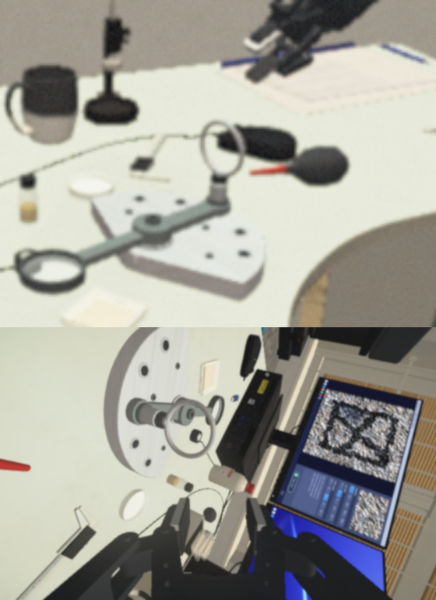

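The ring shows at about (190,425), which is wrist px (279,144). The lower fingertip is the left one, at about (180,510). I'll check my ring model against the wrist camera.

Run:
```python
from sim import *
from h import get_image,cv2
w=get_image("wrist");H=np.array(w["hand_eye"]);P=np.array(L[-1][1]);M=np.array(L[-1][2])
f=200/np.tan(np.radians(w["vfov"])/2)
def pj(X):
    t=M.T@(np.array(X)-P);c=H[:3,:3].T@(t-H[:3,3]);return np.round(c[:2]/c[2]*f+[w["cx"],w["cy"]],1)
c=np.array([.487,-.278,.106]);u=np.array([.9,-.44,0])
print("ring c",pj(c),"top",pj(c+[0,0,.03]),"bot",pj(c-[0,0,.03]),"sides",pj(c+.03*u),pj(c-.03*u))
im=w["pixels"][60:280,180:400,::-1].copy()
for X in(c,c+[0,0,.03],c-[0,0,.03],c+.03*u,c-.03*u):
    a=pj(X)-[180,60];cv2.circle(im,tuple(int(v) for v in a),1,(0,0,255),-1)
for s in(-1,1):
    for zz in(0,.005,.011):
        a=pj(P+M@np.array([s*.0214,0,zz]))-[180,60];cv2.circle(im,tuple(int(v) for v in a),1,(0,255,0),-1)
cv2.imwrite("pics/p7.png",cv2.resize(im,(600,600),interpolation=cv2.INTER_CUBIC))
```

```text
ring c [278.9 149.2] top [313.7 161.7] bot [246.7 137.6] sides [271.2 185.6] [287.3 109.4]
```

View pics/p7.png

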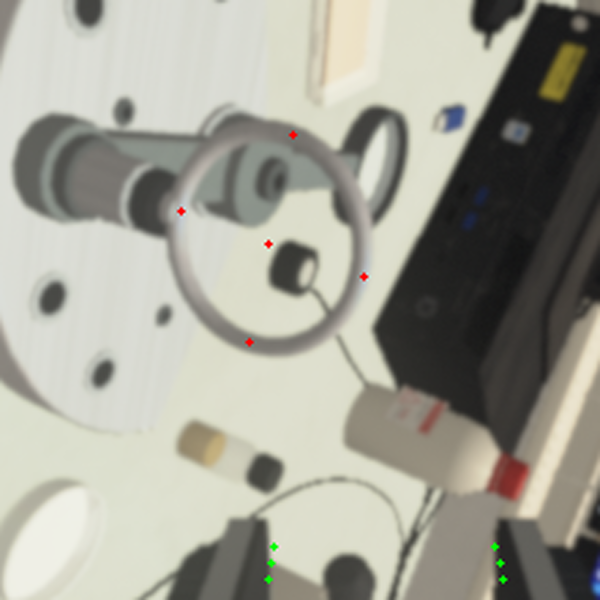

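The model agrees with the wrist view to about 2 px. Next, descend to the pre-insert position.

```bash
cat > plan.py <<'E'
from sim import *
import sys
def plan(wps,turns=0,verbose=True):
    q=np.array(L[-1][0])
    for wp,N,cap in wps:
        for k in range(N):
            p=fk(q,PP,s4,s6)[0];d=(np.array(wp)-p)*1000;n=np.linalg.norm(d)+1e-9;d=np.round(d*min(1,cap/n),1)
            print(d.tolist(),end=";")
            q=row(q,d,turns,.5)
        show(q)
        m=fk(q,PP,s4,s6)[1];print(" contact TCP:",np.round(np.array([.487,-.278,.133])+.0214*m[:,0]+.010*m[:,2],4))
E
python3 - <<'E'
from plan import *
plan([([.455,-.335,.138],6,41),([.472,-.302,.138],4,20),([.492,-.261,.138],5,15)])
E
```

```text
[-17.7, 18.6, -32.0];[-20.3, 15.6, -27.3];[-10.7, 6.0, -10.6];[-4.7, 2.5, -4.6];[-2.0, 1.1, -2.0];[-0.8, 0.5, -0.8]; q [-1.2   0.73  1.56  0.75  1.76 -2.7 ] p [ 0.455 -0.335  0.138] x [0.04 0.44 0.9 ] y [ 0.92 -0.38  0.14] z [ 0.4   0.82 -0.41]
 contact TCP: [ 0.4919 -0.2605  0.1481]
[9.0, 17.9, -0.2];[7.5, 15.4, -0.4];[-0.2, 0.1, -0.1];[-0.1, 0.0, -0.1]; q [-1.16  0.7   1.62  0.77  1.72 -2.7 ] p [ 0.472 -0.302  0.138] x [0.04 0.44 0.9 ] y [ 0.92 -0.38  0.14] z [ 0.4   0.82 -0.41]
 contact TCP: [ 0.4919 -0.2605  0.1481]
[6.6, 13.5, -0.0];[6.5, 13.5, -0.1];[6.5, 13.5, -0.1];[0.2, 0.6, -0.0];[0.0, 0.0, -0.0]; q [-1.11  0.68  1.68  0.81  1.66 -2.7 ] p [ 0.492 -0.261  0.138] x [0.04 0.44 0.9 ] y [ 0.92 -0.38  0.14] z [ 0.4   0.82 -0.42]
 contact TCP: [ 0.4919 -0.2605  0.1481]
```

Emit:
play_rows(series=[{"fingers": 0, "dx": -18, "dy": 19, "dz": -32, "turn": 0}, {"fingers": 0, "dx": -20, "dy": 15, "dz": -27, "turn": 0}, {"fingers": 0, "dx": -11, "dy": 6, "dz": -11, "turn": 0}, {"fingers": 0, "dx": -5, "dy": 3, "dz": -5, "turn": 0}, {"fingers": 0, "dx": -2, "dy": 1, "dz": -2, "turn": 0}, {"fingers": 0, "dx": 0, "dy": 0, "dz": 0, "turn": 0}])

```text
clock: 14.18
position: [0.4617, -0.3464, 0.1496]
ee_rot: [-0.235, 0.674, 0.505, 0.486]
contact_force: [-0.8, -0.1, 0.7]
width: 0.0429
```

```bash
python3 st.py; python3 -c "
from plan import *
plan([([.472,-.302,.138],3,25),([.492,-.261,.138],5,15)])"
```

```text
t 14.18 q [-1.208  0.719  1.538  0.763  1.777 -2.704] p [ 0.4617 -0.3464  0.1496] F [-0.8 -0.1  0.7] w 0.043
x [0.019 0.452 0.892] z [ 0.417  0.807 -0.418]
[5.5, 23.6, -6.2];[1.7, 22.5, -8.6];[-3.4, 1.7, -3.5]; q [-1.16  0.7   1.62  0.78  1.71 -2.7 ] p [ 0.473 -0.303  0.14 ] x [0.04 0.45 0.89] y [ 0.91 -0.38  0.15] z [ 0.41  0.81 -0.43]
 contact TCP: [ 0.492  -0.2603  0.1479]
[6.1, 13.7, -0.5];[6.0, 13.8, -0.6];[5.7, 13.8, -0.9];[-0.1, 0.8, -0.4];[-0.1, 0.1, -0.1]; q [-1.11  0.67  1.69  0.81  1.65 -2.7 ] p [ 0.492 -0.261  0.138] x [0.05 0.45 0.89] y [ 0.91 -0.38  0.14] z [ 0.41  0.81 -0.43]
 contact TCP: [ 0.4921 -0.2604  0.1479]
```

Emit:
play_rows(series=[{"fingers": 0, "dx": 4, "dy": 23, "dz": -7, "turn": 0}, {"fingers": 0, "dx": 1, "dy": 21, "dz": -9, "turn": 0}, {"fingers": 0, "dx": -3, "dy": 2, "dz": -4, "turn": 0}, {"fingers": 0, "dx": 0, "dy": 0, "dz": 0, "turn": 0}])

```text
clock: 14.52
position: [0.4741, -0.3083, 0.1407]
ee_rot: [-0.238, 0.68, 0.501, 0.479]
contact_force: [0.9, 0.1, -0.0]
width: 0.0428
```

```bash
python3 st.py; python3 -c "
from plan import *
plan([([.492,-.261,.138],6,15)])"
```

```text
t 14.52 q [-1.168  0.696  1.616  0.779  1.71  -2.704] p [ 0.4741 -0.3083  0.1407] F [ 0.9  0.1 -0. ] w 0.043
x [0.039 0.452 0.891] z [ 0.414  0.804 -0.427]
[5.3, 14.0, -0.8];[4.9, 14.1, -1.2];[4.4, 14.3, -1.7];[0.9, 6.0, -1.5];[-0.6, 0.3, -0.7];[-0.2, 0.1, -0.3]; q [-1.11  0.67  1.69  0.81  1.65 -2.7 ] p [ 0.492 -0.261  0.138] x [0.05 0.45 0.89] y [ 0.91 -0.39  0.14] z [ 0.41  0.8  -0.43]
 contact TCP: [ 0.4922 -0.2603  0.1478]
```

Inserting the lower finger through the ring, 10 mm below its top.

Emit:
play_rows(series=[{"fingers": 0, "dx": 5, "dy": 14, "dz": -1, "turn": 0}, {"fingers": 0, "dx": 5, "dy": 14, "dz": -1, "turn": 0}, {"fingers": 0, "dx": 4, "dy": 14, "dz": -2, "turn": 0}, {"fingers": 0, "dx": 2, "dy": 7, "dz": -1, "turn": 0}, {"fingers": 0, "dx": 0, "dy": 0, "dz": 0, "turn": 0}])

```text
clock: 14.93
position: [0.4951, -0.2591, 0.1396]
ee_rot: [-0.238, 0.682, 0.5, 0.478]
contact_force: [-0.3, 0.3, 0.3]
width: 0.0428
```

```bash
python3 st.py
python3 - <<'E'
from h import *
a=get_image("side");w=get_image("wrist")
A=cv2.resize(a["pixels"][130:240,330:470],(560,440));B=cv2.resize(w["pixels"][100:400,100:500],(560,420))
cv2.imwrite("pics/p8.png",cv2.resize(np.hstack([A[:420],B])[:,:,::-1],(800,300)))
E
```

```text
t 14.93 q [-1.107  0.663  1.697  0.819  1.641 -2.704] p [ 0.4951 -0.2591  0.1396] F [-0.3  0.3  0.3] w 0.043
x [0.045 0.454 0.89 ] z [ 0.414  0.802 -0.43 ]
```

View pics/p8.png

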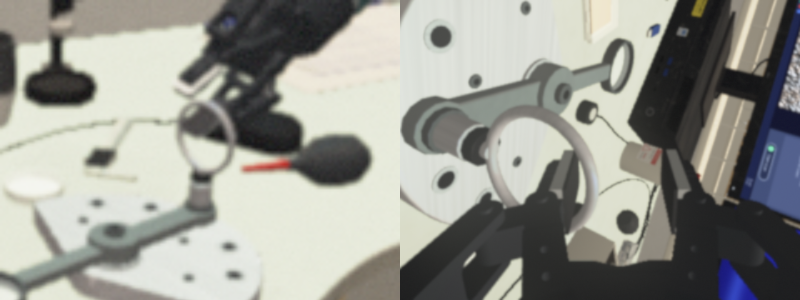

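The lower fingertip is inside the ring (wrist view, tip at about (565,155)) and there is no contact force. Lifting.

Emit:
play_rows(series=[{"fingers": 0, "dx": 0, "dy": 0, "dz": 6, "turn": 0}, {"fingers": 0, "dx": 0, "dy": 0, "dz": 6, "turn": 0}, {"fingers": 0, "dx": 0, "dy": 0, "dz": 6, "turn": 0}, {"fingers": 0, "dx": 0, "dy": 0, "dz": 5, "turn": 0}, {"fingers": 0, "dx": 0, "dy": 0, "dz": 0, "turn": 0}])

```text
clock: 15.45
position: [0.4933, -0.2623, 0.1596]
ee_rot: [-0.238, 0.685, 0.5, 0.473]
contact_force: [-0.4, 1.6, -6.4]
width: 0.0428
```

```bash
python3 st.py
python3 - <<'E'
from h import *
a=get_image("side");m=masks_of(a,"ring_centre")
for k in m[:2]:
    v,u=np.nonzero(k["region"]);print(k["p"],k["xy"],u.min(),u.max(),v.min(),v.max())
cv2.imwrite("pics/s9.png",a["pixels"][:,:,::-1])
for z in(.106,.116,.126):print(z,proj(a,(.487,-.278,z+.03)),proj(a,(.487,-.278,z-.03)))
E
```

```text
t 15.45 q [-1.11   0.634  1.678  0.813  1.667 -2.667] p [ 0.4933 -0.2623  0.1596] F [-0.4  1.6 -6.4] w 0.043
x [0.053 0.46  0.886] z [ 0.411  0.799 -0.44 ]
0.79 [395.7, 179.2] 392 412 159 194
0.62 [364.0, 221.6] 308 412 159 245
0.106 [402.55452477 166.39015974] [400.7260664  189.26623379]
0.116 [402.86874264 162.45894023] [401.02421742 185.53602868]
0.126 [403.18576421 158.49264319] [401.32495942 181.77340738]
```

Spring force is 6.4 N and the lift is about 15–18 mm, with the pin clear of the hole and below the stop. Now swing clockwise about the pivot, turning the tool with it, and stop short of the hole.

Emit:
play_rows(series=[{"fingers": 0, "dx": -3.9, "dy": 2.0, "dz": 0, "turn": -0.053}, {"fingers": 0, "dx": -3.8, "dy": 2.1, "dz": 0, "turn": -0.053}, {"fingers": 0, "dx": -3.7, "dy": 2.3, "dz": 0, "turn": -0.053}, {"fingers": 0, "dx": -3.6, "dy": 2.5, "dz": 0, "turn": -0.053}, {"fingers": 0, "dx": -3.4, "dy": 2.7, "dz": 0, "turn": -0.053}, {"fingers": 0, "dx": -3.3, "dy": 2.9, "dz": 0, "turn": -0.053}, {"fingers": 0, "dx": 0, "dy": 0, "dz": 0, "turn": 0}])

```text
clock: 16.13
position: [0.4751, -0.2544, 0.1573]
ee_rot: [-0.15, 0.762, 0.378, 0.505]
contact_force: [-1.4, 0.4, -5.7]
width: 0.0428
```

```bash
python3 st.py
cat > ang.py <<'E'
from h import *
from scipy.optimize import minimize_scalar
Pv=np.array([.53057,-.18853]);Y=1.11623
t=get_image("top")
# lens: segmentation mask of the loupe, the far-left blob = frame; also dark frame fit by search over arm angle
g=cv2.cvtColor(t["pixels"],cv2.COLOR_RGB2GRAY).astype(float);g=cv2.resize(g,None,fx=4,fy=4,interpolation=cv2.INTER_CUBIC)
def score(a,r=.135):
    c=np.r_[Pv+r*np.array([np.cos(Y+a),np.sin(Y+a)]),.041]
    k=np.linspace(0,2*np.pi,120,endpoint=False);v=[]
    for q in k:
        for R in(.0315,):
            u=proj(t,c+[R*np.cos(q),R*np.sin(q),0])*4+1.5;v.append(g[int(round(u[1])),int(round(u[0]))])
    return np.mean(v)
A=np.arange(-.75,.15,.005);S=[score(a) for a in A];i=int(np.argmin(S));print("arm angle ~",round(A[i],3),"score",round(S[i],1),"median",round(np.median(S),1))
E
python3 ang.py
```

```text
t 16.13 q [-1.224  0.519  1.958  0.981  1.436 -2.704] p [ 0.4751 -0.2544  0.1573] F [-1.4  0.4 -5.7] w 0.043
x [0.205 0.425 0.882] z [ 0.656  0.61  -0.446]
arm angle ~ -0.21 score 103.7 median 158.3
```

Emit:
play_rows(series=[{"fingers": 0, "dx": -2.6, "dy": 2.6, "dz": 1, "turn": 0}, {"fingers": 0, "dx": -2.6, "dy": 2.6, "dz": 1, "turn": 0}, {"fingers": 0, "dx": -2.6, "dy": 2.6, "dz": 0.5, "turn": 0}, {"fingers": 0, "dx": -2.6, "dy": 2.6, "dz": 0.5, "turn": 0}, {"fingers": 0, "dx": -2.6, "dy": 2.6, "dz": 0.3, "turn": 0}, {"fingers": 0, "dx": 0, "dy": 0, "dz": 0, "turn": 0}])

```text
clock: 16.68
position: [0.4654, -0.247, 0.1628]
ee_rot: [-0.149, 0.763, 0.381, 0.501]
contact_force: [-0.4, -0.0, -6.5]
width: 0.0422
```

```bash
python3 st.py; python3 ang.py
```

```text
t 16.68 q [-1.234  0.496  1.975  0.966  1.438 -2.704] p [ 0.4654 -0.247   0.1628] F [-0.4 -0.  -6.5] w 0.042
x [0.208 0.432 0.878] z [ 0.651  0.609 -0.454]
arm angle ~ -0.325 score 104.8 median 157.2
```

Emit:
play_rows(series=[{"fingers": 0, "dx": -2, "dy": 2.5, "dz": 0, "turn": 0}, {"fingers": 0, "dx": -2, "dy": 2.5, "dz": 0, "turn": 0}, {"fingers": 0, "dx": -2, "dy": 2.5, "dz": 0, "turn": 0}, {"fingers": 0, "dx": -2, "dy": 2.5, "dz": 0, "turn": 0}, {"fingers": 0, "dx": -2, "dy": 2.5, "dz": 0, "turn": 0}, {"fingers": 0, "dx": 0, "dy": 0, "dz": 0, "turn": 0}])

```text
clock: 17.23
position: [0.4566, -0.2376, 0.1653]
ee_rot: [-0.149, 0.766, 0.38, 0.496]
contact_force: [-2.3, -2.5, -7.2]
width: 0.0429
```

```bash
python3 st.py; python3 ang.py
```

```text
t 17.23 q [-1.242  0.474  2.     0.955  1.432 -2.704] p [ 0.4566 -0.2376  0.1653] F [-2.3 -2.5 -7.2] w 0.043
x [0.218 0.435 0.874] z [ 0.648  0.605 -0.463]
arm angle ~ -0.455 score 106.1 median 155.8
```

Emit:
play_rows(series=[{"fingers": 0, "dx": -1.2, "dy": 1.7, "dz": -3, "turn": 0}, {"fingers": 0, "dx": -1.2, "dy": 1.7, "dz": -3, "turn": 0}, {"fingers": 0, "dx": 0, "dy": 0, "dz": 0, "turn": 0}])

```text
clock: 17.53
position: [0.4556, -0.2361, 0.1617]
ee_rot: [-0.15, 0.768, 0.38, 0.494]
contact_force: [-2.5, -1.8, -7.1]
width: 0.043
```

```bash
python3 st.py; sed -i 's/-.75,.15,.005/-.6,-.35,.0025/' ang.py; python3 ang.py
python3 - <<'E'
from h import *
a=get_image("side");w=get_image("wrist")
A=cv2.resize(a["pixels"][130:240,330:470],(560,440));B=cv2.resize(w["pixels"][100:400,100:500],(560,420))
cv2.imwrite("pics/p9.png",cv2.resize(np.hstack([A[:420],B])[:,:,::-1],(800,300)))
E
```

```text
t 17.53 q [-1.24   0.476  2.004  0.952  1.424 -2.704] p [ 0.4556 -0.2361  0.1617] F [-2.5 -1.8 -7.1] w 0.043
x [0.225 0.435 0.872] z [ 0.645  0.605 -0.468]
arm angle ~ -0.475 score 106.2 median 150.0
```

View pics/p9.png

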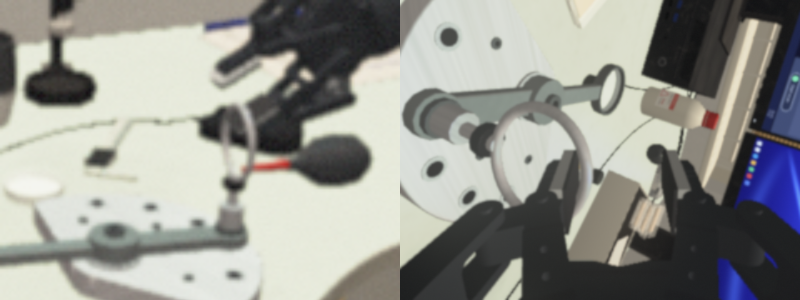

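The ring is still hooked, the pin is raised, and the arm is at about -0.475. Lowering with a slight bias towards the hole.

Emit:
play_rows(series=[{"fingers": 0, "dx": -0.5, "dy": 0.6, "dz": -5, "turn": 0}, {"fingers": 0, "dx": -0.4, "dy": 0.5, "dz": -5, "turn": 0}, {"fingers": 0, "dx": 0, "dy": 0, "dz": -5, "turn": 0}, {"fingers": 0, "dx": 0, "dy": 0, "dz": -5, "turn": 0}, {"fingers": 0, "dx": 0, "dy": 0, "dz": -4, "turn": 0}, {"fingers": 0, "dx": 0, "dy": 0, "dz": 0, "turn": 0}])

```text
clock: 18.18
position: [0.4574, -0.2359, 0.1473]
ee_rot: [-0.158, 0.77, 0.379, 0.488]
contact_force: [-5.1, -5.3, -5.4]
width: 0.0425
```

```bash
python3 st.py; python3 ang.py
cat > rg.py <<'E'
from h import *
a=get_image("side");m=masks_of(a,"ring_centre")
for k in m[:1]:
    v,u=np.nonzero(k["region"]);print("ring mask",k["p"],k["xy"],u.min(),u.max(),v.min(),v.max())
Pv=np.array([.53057,-.18853]);c=Pv+.1*np.array([np.cos(1.11623+np.pi-.489),np.sin(1.11623+np.pi-.489)])
for z in(0,.01,.02):print("lift",z,"outer top",proj(a,[*c,.139+z]),"outer bottom",proj(a,[*c,.073+z]))
E
python3 rg.py
```

```text
t 18.18 q [-1.23   0.501  2.002  0.946  1.408 -2.704] p [ 0.4574 -0.2359  0.1473] F [-5.1 -5.3 -5.4] w 0.042
x [0.237 0.43  0.871] z [ 0.631  0.614 -0.474]
arm angle ~ -0.468 score 106.0 median 150.2
ring mask 0.7 [415.2, 191.7] 407 418 171 202
lift 0 outer top [414.38702377 172.29711816] outer bottom [411.94688628 198.27693803]
lift 0.01 outer top [414.76976515 168.22212144] outer bottom [412.3072926  194.43973977]
lift 0.02 outer top [415.15607104 164.10917388] outer bottom [412.67095534 190.56787086]
```

The geometry says the pin is nearly home in the hole, because the finger followed it below the plate-top height. I'll lower further to unhook.

Emit:
play_rows(series=[{"fingers": 0, "dx": -0.5, "dy": -0.5, "dz": -4, "turn": 0}, {"fingers": 0, "dx": -0.5, "dy": -0.5, "dz": -4, "turn": 0}, {"fingers": 0, "dx": 0, "dy": 0, "dz": 0, "turn": 0}])

```text
clock: 18.58
position: [0.459, -0.236, 0.1458]
ee_rot: [-0.162, 0.769, 0.378, 0.49]
contact_force: [-3.0, -2.7, -5.8]
width: 0.0422
```

```bash
python3 st.py; python3 ang.py; python3 rg.py|head -1
python3 - <<'E'
from h import *
a=get_image("side");w=get_image("wrist")
A=cv2.resize(a["pixels"][130:240,330:470],(560,440));B=cv2.resize(w["pixels"][100:400,100:500],(560,420))
cv2.imwrite("pics/p10.png",cv2.resize(np.hstack([A[:420],B])[:,:,::-1],(800,300)))
E
```

```text
t 18.58 q [-1.228  0.51   1.999  0.948  1.412 -2.704] p [ 0.459  -0.236   0.1458] F [-3.  -2.7 -5.8] w 0.042
x [0.235 0.423 0.875] z [ 0.631  0.619 -0.468]
arm angle ~ -0.47 score 106.2 median 150.1
ring mask 0.76 [410.4, 193.9] 407 418 172 202
```

View pics/p10.png

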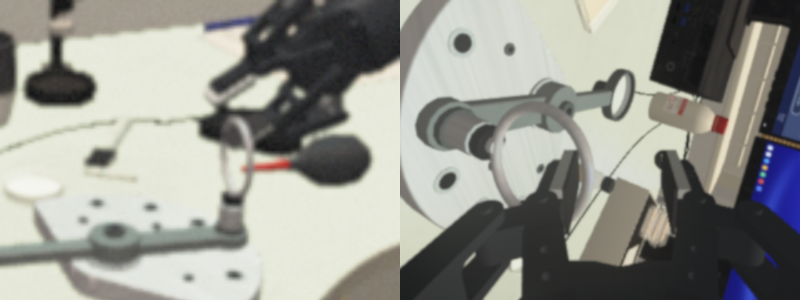

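```bash
python3 -c "
from plan import *
p=np.array(L[-1][1])
plan([(p+[-.002,-.001,-.010],5,8)])
plan([(p+[-.002,-.001,-.010],5,8)],turns=-.01)
plan([(p+[-.002,-.001,-.010],5,8)],turns=.01)"; sed -n 1,3p log.jsonl >/dev/null
```

```text
[-1.6, -0.8, -7.8];[-2.2, 1.0, -5.3];[-1.2, 0.8, -2.0];[-0.5, 0.3, -0.8];[-0.2, 0.2, -0.4]; q [-1.23  0.52  2.    0.94  1.4  -2.7 ] p [ 0.457 -0.237  0.136] x [0.25 0.42 0.87] y [ 0.74 -0.66  0.11] z [ 0.62  0.62 -0.48]
 contact TCP: [ 0.4986 -0.2628  0.1469]
[-1.6, -0.8, -7.8];[-2.3, 1.1, -5.4];[-1.2, 0.8, -2.2];[-0.6, 0.5, -1.1];[-0.4, 0.2, -0.6]; q [-1.24  0.51  2.03  0.97  1.37 -2.7 ] p [ 0.457 -0.237  0.136] x [0.27 0.41 0.87] y [ 0.71 -0.7   0.1 ] z [ 0.65  0.59 -0.48]
 contact TCP: [ 0.4993 -0.2634  0.1469]
[-1.6, -0.8, -7.8];[-2.2, 1.0, -5.1];[-1.1, 0.7, -1.9];[-0.4, 0.3, -0.6];[-0.1, 0.0, -0.2]; q [-1.21  0.54  1.97  0.91  1.43 -2.7 ] p [ 0.457 -0.237  0.136] x [0.23 0.43 0.87] y [ 0.77 -0.62  0.11] z [ 0.59  0.65 -0.48]
 contact TCP: [ 0.4978 -0.2622  0.1469]
```

Emit:
play_rows(series=[{"fingers": 0, "dx": -2, "dy": 0.5, "dz": -8, "turn": 0}, {"fingers": 0, "dx": -2, "dy": 0.5, "dz": -8, "turn": 0}])

```text
clock: 19.0
position: [0.4594, -0.237, 0.1378]
ee_rot: [-0.165, 0.771, 0.376, 0.487]
contact_force: [0.0, -0.6, -0.2]
width: 0.0425
```

```bash
python3 st.py; python3 ang.py; python3 rg.py|head -1
```

```text
t 19.0 q [-1.225  0.523  1.998  0.945  1.403 -2.705] p [ 0.4594 -0.237   0.1378] F [ 0.  -0.6 -0.2] w 0.043
x [0.243 0.42  0.875] z [ 0.626  0.621 -0.472]
arm angle ~ -0.47 score 106.2 median 150.0
ring mask 0.58 [417.8, 191.9] 408 418 172 201
```

The force has vanished, so the finger is unhooked and the ring's top sits at its home height. Withdrawing along the tool axis.

```bash
python3 -c "
from plan import *
p=np.array(L[-1][1])
plan([(p+[-.05,-.045,-.001],6,20)])"
```

```text
[-14.9, -13.4, -0.3];[-15.2, -13.0, -1.0];[-15.6, -12.4, -1.9];[-7.2, -4.2, -2.4];[-0.8, 0.6, -1.3];[-0.4, 0.3, -0.6]; q [-1.34  0.54  1.94  0.85  1.47 -2.7 ] p [ 0.41  -0.282  0.137] x [0.26 0.42 0.87] y [ 0.74 -0.66  0.09] z [ 0.62  0.62 -0.48]
 contact TCP: [ 0.4987 -0.2629  0.1469]
```

Emit:
play_rows(series=[{"fingers": 0, "dx": -15, "dy": -13, "dz": 0, "turn": 0}, {"fingers": 0, "dx": -15, "dy": -13, "dz": -1, "turn": 0}, {"fingers": 0, "dx": -15, "dy": -13, "dz": -1, "turn": 0}, {"fingers": 0, "dx": -15, "dy": -13, "dz": 0, "turn": 0}, {"fingers": 0, "dx": -15, "dy": -13, "dz": 0, "turn": 0}, {"fingers": 0, "dx": -10, "dy": -10, "dz": 10, "turn": 0}, {"fingers": 0, "dx": 0, "dy": 0, "dz": 25, "turn": 0}, {"fingers": 0, "dx": 0, "dy": 0, "dz": 30, "turn": 0}, {"fingers": 0, "dx": 0, "dy": 0, "dz": 30, "turn": 0}, {"fingers": 0, "dx": 0, "dy": 0, "dz": 0, "turn": 0}])

```text
clock: 19.98
position: [0.3748, -0.3152, 0.2426]
ee_rot: [-0.175, 0.771, 0.372, 0.486]
contact_force: [-0.3, 0.4, -0.7]
width: 0.0429
```

```bash
python3 st.py; python3 ang.py; python3 rg.py
python3 - <<'E'
from h import *
t=get_image("top");a=get_image("side")
A=cv2.resize(a["pixels"][110:260,300:460],(640,600));B=cv2.resize(t["pixels"][160:290,260:400],(640,594))
cv2.imwrite("pics/p11.png",cv2.resize(np.hstack([A[:594],B])[:,:,::-1],(800,371)))
for l,z in(("puck_centre",.017),("flat_box_centre",.014),("vial",.03)):
    for m in masks_of(t,l)[:2]: print(l,round(m["p"],2),np.round(ray(t,m["xy"],z),3))
E
```

```text
t 19.98 q [-1.413  0.423  1.801  0.8    1.706 -2.546] p [ 0.3748 -0.3152  0.2426] F [-0.3  0.4 -0.7] w 0.043
x [0.25  0.404 0.88 ] z [ 0.62   0.631 -0.466]
arm angle ~ -0.47 score 105.4 median 149.1
ring mask 0.6 [416.9, 192.1] 407 418 172 202
lift 0 outer top [414.38702377 172.29711816] outer bottom [411.94688628 198.27693803]
lift 0.01 outer top [414.76976515 168.22212144] outer bottom [412.3072926  194.43973977]
lift 0.02 outer top [415.15607104 164.10917388] outer bottom [412.67095534 190.56787086]
puck_centre 0.46 [ 0.582 -0.156  0.017]
flat_box_centre 0.95 [ 0.527 -0.049  0.014]
vial 0.47 [ 0.692 -0.203  0.03 ]
```

View pics/p11.png

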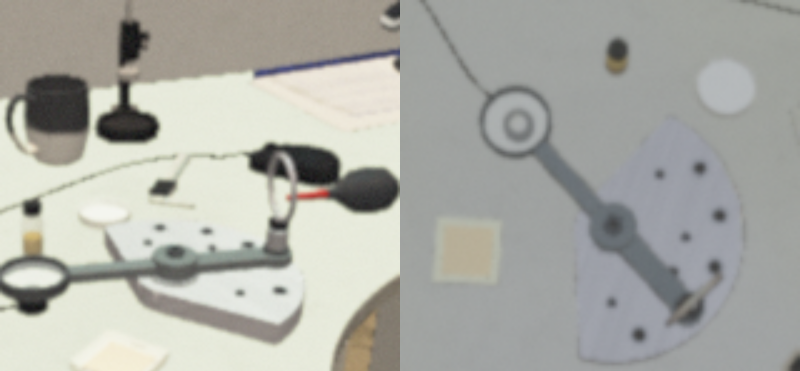

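The loupe is centred over the puck, with the puck visible through the glass at about (517,122) in the view. The pin shows no exposed shaft, the ring is at home height, and the robot is clear. Handing in.

```bash
python3 -c "
from rig import *
print(sign_off())"
```

```text
the job is handed in; nothing more can be done
None
```

The loupe is over the round black puck and the pin has dropped home in the neighbouring hole. I handed the job in at about 20 s of the 38 s; no verdict was reported.

**How it was done:** rows can only turn the tool about the vertical. I tilted it by pushing past the arm's reach in free space, then came in from the right. One open fingertip went under the ring without gripping it and lifted the pin. The highest force I read was about 9 N, between moves. I swung the arm clockwise one hole, let the pin down, unhooked and backed away.

**Last checks:**
- **Pin:** the ring's top is at row 172 in the side picture. The model predicts 172.3 for a pin fully home and 168 for one riding on the plate. The lifting force dropped to zero on unhooking.
- **Loupe:** the last top picture shows the puck centred in the glass.
- **Surroundings:** the box, vial and dish look unmoved, and the box and vial also measured within about 1 cm of before. I did not re-measure the caliper, blower, stick or tape. The robot is touching nothing.

**What disagreed or stayed uncertain:**
- My coarse image fit put the swing at -0.47 rad against the nominal -0.489. That is within the ±0.014 rad play plus my fit error of about 0.01 rad.
- The puck detector returned a wrong, low-confidence position at the end, so I relied on the picture instead.
- Joint 6 sat at its limit for part of the move. It read up to -2.705 against the listed -2.7, which I took to be rounding of the range.

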